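# Glaze the cast tiles and rub down the came

### The arm

A 6-joint arm with a two-finger parallel gripper is mounted at the origin on the work surface. World frame = base frame: x ahead of the robot, y to its left, z up, the work surface at z = 0. Lengths are in mm, angles in rad, forces in N, time in s.
With the tool pointing down it reaches from about 275 to 1000 mm from the base axis. Payload 8.4 kg.
Tool frame: the origin (TCP) lies between the finger pads, 19 mm behind the fingertips; this is the grasp point; z points along the fingers, y is the line along which they close (so a half turn about z gives the same grasp; the last joint's range is limited). The gripper opens to 85 mm and grips with 20 to 120 N. Pads are 22 mm wide; open, the fingers measure 114 mm over their backs; the gripper's body (76 mm by 85 mm) begins 54 mm behind the grasp point. The pads swing forward as they close: fully open they stand 13 mm farther back than shut.
Start: joints at [-1.165, 0.353, 1.633, -0, 1.155, -0.002], TCP at [247.868, -573.75, 249.981] pointing down, gripper open.
Joint ranges: [-2.63, 2.63], [-0.92, 2.1], [0.06, 2.66], [-1.3, 4.44], [0, 2.69], [-3.02, 3.02]. Speed limits (rad/s): [2.22, 2.22, 2.79, 3.14, 3.14, 3.14].

### API

Orientations are given as [roll, pitch, yaw] about the fixed x, y, z axes, in that order (R = Rz(yaw) Ry(pitch) Rx(roll)).
In Python, from rig import sense, grab_frame, sign_off gives the robot as it stands. The module is installed in compiled form; this text tells all that it offers.
- The arm moves only by the tool send_rows, never from a script. Its argument "moves" is a list that holds one entry, the list of rows, each a list of 7 numbers: the shift along the world's x, y, z in m, then the turn, a rotation vector about the world's x, y, z in rad, then the opening, from -1 (shut) to 1 (fully open). In form: [[[dx, dy, dz, rx, ry, rz, jaw], ...]]. A call has 1 to 10 rows; each row shifts and turns the commanded pose from where the row before left it; what a row does not reach is not made up. A row lasts 1/10 s, in which the tool goes at most 50 mm and 8.59 degrees, less where a joint would pass 70% of its speed; a pose out of reach is approached as far as the arm can. A call with a gripper value outside its range is refused whole. The fingers move at their own pace and stop on an object; "grip_force" is the grip in N (left out, the last holds). Time passes only in rows, so rows that do not move let the fingers close. It gives the time, the measured TCP pose, the force, the opening and the grip force at its end, in the units of the state.
- sense(): the state, without advancing time (a new reading comes with each control period).
- grab_frame(name): name is "scene" or "top" or "wrist"; returns a dict with "img" (384x512x3 uint8, red, green, blue), "mtx" (3x3 intrinsics, pixels), "rvec" (rotation vector, rad) and "tvec" (3), from world to camera coordinates, as OpenCV has them; the wrist camera has in their place "T_tool_cam" (4x4, takes a point from camera to tool coordinates, whose origin is the TCP and whose axes are the flange's). Camera axes: x right, y down, z forward; pixel columns grow to the right and rows downward; lengths in mm; the calibration is good to about 2 mm. A picture is of the moment at which its call begins: read the wrist's pose just before it. There is no depth.
- sign_off(): hands the job in; it is judged then, once.
The state is a dict: "clock": time; "qpos": joint angles; "qvel": joint speeds; "joint_efforts": joint torques, N m; "eef_pos": TCP position; "tcp_rot": TCP orientation; "contact_force": force on the tool from outside, world axes, zero at the start; "wrist_torque": the same for the moment, N m; "opening": opening from 0.0 (shut) to 1.0 (fully open); "grasp_force": force on a finger pad.
Only numpy, scipy, OpenCV 4.12 (cv2) and the standard library are available. Lean on these libraries where they do the work, as an engineer would, in place of code of your own. Each camera call takes 0.05 s, during which the arm holds its last target. There are 200 camera calls.

### The job

Set every loose amber glass tile flat into an open cell of its own in the leaded panel (any cell; spare cells stay empty until more tiles are cut). Then lift the wooden fid off its hook and, pressing its tip lightly, rub down the came in a slow, steady stroke (about 3 cm a second): from the left end of the long came between the tiles and the green pane to its right end, round the corner, and on down the right-hand border to the panel's near corner, keeping off the glass. Finally hang the fid back on its hook, and leave the other things on the bench alone.

Things in the scene. Friction and masses are not known exactly. Their poses are not given: they have to be found in the camera images.
- panel: Leaded panel face up on a white board (182 x by 390 y, 12 mm thick); fixed. Origin: centre of the board's underside, on the bench; x away from the robot, y to its left, z up. Dark metal cames 14 mm wide, flat tops 19 mm above the bench. Far half: row of four open cells; near half: one long green pane, 2.5 mm below the came tops. Laths 6 mm high lie behind the far border and at the left border.
- cell0 (a point): Centre of the floor (the board, 12 mm above the bench) of the leftmost (robot's left, +y) open cell: 55 mm (panel x) by 71 mm (panel y), walls 7 mm high; cell centres are 85 mm apart along y.
- cell1 (a point): Centre of the floor (the board, 12 mm above the bench) of the second from left open cell: 55 mm (panel x) by 71 mm (panel y), walls 7 mm high; cell centres are 85 mm apart along y.
- cell2 (a point): Centre of the floor (the board, 12 mm above the bench) of the third from left open cell: 55 mm (panel x) by 71 mm (panel y), walls 7 mm high; cell centres are 85 mm apart along y.
- cell3 (a point): Centre of the floor (the board, 12 mm above the bench) of the rightmost open cell: 55 mm (panel x) by 71 mm (panel y), walls 7 mm high; cell centres are 85 mm apart along y.
- seam0 (a point): Point of the seam to be rubbed, on the centre line of the came's flat top (19 mm above the bench): its start, at the left end of the long came between the row of cells and the pane; the seam runs straight from here to seam4.
- seam1 (a point): Point of the seam to be rubbed, on the centre line of the came's flat top (19 mm above the bench): 80 mm further along the long came.
- seam2 (a point): Point of the seam to be rubbed, on the centre line of the came's flat top (19 mm above the bench): 160 mm along.
- seam3 (a point): Point of the seam to be rubbed, on the centre line of the came's flat top (19 mm above the bench): 240 mm along.
- seam4 (a point): Point of the seam to be rubbed, on the centre line of the came's flat top (19 mm above the bench): the corner, 325 mm along, where the long came meets the panel's right-hand border came; from here the seam turns and runs straight towards the robot.
- seam5 (a point): Point of the seam to be rubbed, on the centre line of the came's flat top (19 mm above the bench): its end, on the right-hand border came 68.5 mm on from the corner, near the panel's near right-hand corner.
- tile0: Amber cast-glass tile, 66 mm (its x) by 50 mm (its y), 15 mm thick plus 3 mm ribs on top along x, 0.1 to 0.17 kg. Origin: centre of its underside, z up. All alike; fits any cell, x along the panel's y, 2.5 mm to spare on every side; seated, its sides stand 8 mm above the cames. May be absent (None).
- tile1: Amber cast-glass tile, 66 mm (its x) by 50 mm (its y), 15 mm thick plus 3 mm ribs on top along x, 0.1 to 0.17 kg. Origin: centre of its underside, z up. All alike; fits any cell, x along the panel's y, 2.5 mm to spare on every side; seated, its sides stand 8 mm above the cames. May be absent (None).
- tile2: Amber cast-glass tile, 66 mm (its x) by 50 mm (its y), 15 mm thick plus 3 mm ribs on top along x, 0.1 to 0.17 kg. Origin: centre of its underside, z up. All alike; fits any cell, x along the panel's y, 2.5 mm to spare on every side; seated, its sides stand 8 mm above the cames. May be absent (None).
- tile3: Amber cast-glass tile, 66 mm (its x) by 50 mm (its y), 15 mm thick plus 3 mm ribs on top along x, 0.1 to 0.17 kg. Origin: centre of its underside, z up. All alike; fits any cell, x along the panel's y, 2.5 mm to spare on every side; seated, its sides stand 8 mm above the cames. May be absent (None).
- fid: Wooden rubbing stick, 150 mm, 0.05 to 0.08 kg, hanging upright by its eye, x along the hook. Origin: end of its blunt 6 mm tip; z up to the eye. Handle from z = 75 to 150 mm: 26 mm wide (y), 14 mm thick (x); below it a round taper. Eye: slot along x, 16 mm wide, z = 116 to 144 mm. Grip from above across its 26 mm width, fingers either side of the hook, TCP near z = 103 mm.
- fid_eye (a point): Top of the fid's eye, 144 mm above its tip, which bears on the hook.
- toolstand: Fixed stand: base 110 mm square, 18 mm thick; post 14 mm round, 262 mm tall, 30 mm behind (+x of) centre. Origin: centre of the underside, z up. Hook: 8 mm round bar along x, axis 240 mm up, from the post to x = -60 mm, then turned up to x = -73 mm, top 254 mm up. The fid hangs at x = -48 to -40 mm; lift it 11 to 19 mm, then draw it off towards -x by 45 mm or more (hang it in reverse).
- foil_roll: Bystander, leave alone: flat roll of copper foil, 60 mm across, 14 mm high.
- hammer: Bystander, leave alone: lead hammer, 240 mm long, lying down.
- flux_brush: Bystander, leave alone: flux brush, 170 mm long, lying down.
- flux_bottle: Bystander, leave alone: amber bottle, 60 mm across, 130 mm tall.
- patina_jar: Bystander, leave alone: glass jar, 72 mm across, 85 mm tall.
- pliers: Bystander, leave alone: running pliers with black handles, about 180 mm long, lying down.
There are look-alikes about, which are no part of the job. Leave any blue look-alike of the tile2 alone.

How it is judged (in metres and radians):
On the way, in this order (a step that is already met when the one before it is completed fails the run):
1. every tile present lies flat in a cell of its own and is let go ((horizontal distance between tile0 and cell0 below 0.006 m or horizontal distance between tile0 and cell1 below 0.006 m or horizontal distance between tile0 and cell2 below 0.006 m or horizontal distance between tile0 and cell3 below 0.006 m) and z of each of tile0, tile1, tile2, tile3 in the frame of panel below 0.0145 m and angle between each of tile0, tile1, tile2, tile3's own z axis and vertical below 0.06 rad and angle between the x axis of each of tile0, tile1, tile2, tile3 and the y axis of panel, either way round below 0.12 rad and (horizontal distance between tile1 and cell0 below 0.006 m or horizontal distance between tile1 and cell1 below 0.006 m or horizontal distance between tile1 and cell2 below 0.006 m or horizontal distance between tile1 and cell3 below 0.006 m) and (horizontal distance between tile2 and cell0 below 0.006 m or horizontal distance between tile2 and cell1 below 0.006 m or horizontal distance between tile2 and cell2 below 0.006 m or horizontal distance between tile2 and cell3 below 0.006 m) and (horizontal distance between tile3 and cell0 below 0.006 m or horizontal distance between tile3 and cell1 below 0.006 m or horizontal distance between tile3 and cell2 below 0.006 m or horizontal distance between tile3 and cell3 below 0.006 m) and contact force between the fingers and tile0 below 0.1 N and contact force between the fingers and tile1 below 0.1 N and contact force between the fingers and tile2 below 0.1 N and contact force between the fingers and tile3 below 0.1 N), for 0.3 s.
2. the fid is lifted off its hook ((x of fid_eye in the frame of toolstand below -0.085 m or y of fid_eye in the frame of toolstand above 0.04 m or y of fid_eye in the frame of toolstand below -0.04 m)), for 0.2 s.
3. the fid's tip rubs the came at the left end (seam0), slowly (horizontal distance between fid and seam0 below 0.009 m and contact force between fid and panel above 0.3 N and linear speed of fid below 0.08 m/s), for 0.1 s.
4. the fid's tip rubs the came at a quarter of the way (seam1), slowly (horizontal distance between fid and seam1 below 0.009 m and contact force between fid and panel above 0.3 N and linear speed of fid below 0.08 m/s), for 0.1 s.
5. the fid's tip rubs the came at the middle (seam2), slowly (horizontal distance between fid and seam2 below 0.009 m and contact force between fid and panel above 0.3 N and linear speed of fid below 0.08 m/s), for 0.1 s.
6. the fid's tip rubs the came at three quarters of the way (seam3), slowly (horizontal distance between fid and seam3 below 0.009 m and contact force between fid and panel above 0.3 N and linear speed of fid below 0.08 m/s), for 0.1 s.
7. the fid's tip rubs the came at the right-hand corner (seam4), slowly (horizontal distance between fid and seam4 below 0.009 m and contact force between fid and panel above 0.3 N and linear speed of fid below 0.08 m/s), for 0.1 s.
8. the fid's tip rubs the came at the near right-hand corner (seam5), slowly (horizontal distance between fid and seam5 below 0.009 m and contact force between fid and panel above 0.3 N and linear speed of fid below 0.08 m/s), for 0.1 s.
At the end, for the whole second after the job is handed in: Every tile present is at rest, flat in a cell of its own (within 6 mm of its centre, 2.5 mm of its floor, 0.12 rad of square, 0.06 rad of level); the fid hangs at rest by its eye on the hook bar (eye top 240 to 249.5 mm up, between upturned end and post), upright within 0.2 rad ((horizontal distance between tile0 and cell0 below 0.006 m or horizontal distance between tile0 and cell1 below 0.006 m or horizontal distance between tile0 and cell2 below 0.006 m or horizontal distance between tile0 and cell3 below 0.006 m) and z of each of tile0, tile1, tile2, tile3 in the frame of panel below 0.0145 m and angle between each of tile0, tile1, tile2, tile3's own z axis and vertical below 0.06 rad and angle between the x axis of each of tile0, tile1, tile2, tile3 and the y axis of panel, either way round below 0.12 rad and (horizontal distance between tile1 and cell0 below 0.006 m or horizontal distance between tile1 and cell1 below 0.006 m or horizontal distance between tile1 and cell2 below 0.006 m or horizontal distance between tile1 and cell3 below 0.006 m) and (horizontal distance between tile2 and cell0 below 0.006 m or horizontal distance between tile2 and cell1 below 0.006 m or horizontal distance between tile2 and cell2 below 0.006 m or horizontal distance between tile2 and cell3 below 0.006 m) and (horizontal distance between tile3 and cell0 below 0.006 m or horizontal distance between tile3 and cell1 below 0.006 m or horizontal distance between tile3 and cell2 below 0.006 m or horizontal distance between tile3 and cell3 below 0.006 m) and linear speed of each of tile0, tile1, tile2, tile3 below 0.02 m/s and x of fid_eye in the frame of toolstand between -0.064 and 0 m and y of fid_eye in the frame of toolstand between -0.012 and 0.012 m and z of fid_eye in the frame of toolstand between 0.24 and 0.2495 m and angle between fid's own z axis and vertical below 0.2 rad and linear speed of fid below 0.05 m/s); the robot touches nothing.
It fails at once if the fid rubs anywhere on the panel or its board but along the seam (more than 12 mm off its centre line, at more than 1 N) (contact force between fid and panel above 1 N and not ((x of fid in the frame of panel between -0.0095 and 0.0145 m and y of fid in the frame of panel between -0.185 and 0.185 m) or (y of fid in the frame of panel between -0.182 and -0.158 m and x of fid in the frame of panel between -0.083 and 0.0145 m))).
It fails at once if the fid is dragged over the panel faster than 0.15 m/s (contact force between fid and panel above 1 N and linear speed of fid above 0.15 m/s).
It fails at once if the fid is pressed on the panel with more than 40 N (contact force between fid and panel above 40 N).
It fails at once if a bystander is shifted by more than 60 mm (distance of any of foil_roll, hammer, flux_brush, flux_bottle, patina_jar, pliers from where it was at the start of the episode above 0.06 m).
Of tile0, tile1, tile2, tile3 only 2 to 4 are there at a start; the rules pass over those that are not, and their reading is None.
At some moment in a run one of tile0, tile1, tile2, tile3 may be knocked a few centimetres aside while the robot is not near it.
It also fails if it takes over 208 s, if anything falls off the work surface, if the arm or the gripper's body presses on something with over 40 N, if the wrist force passes 120 N, or if a joint passes its speed limit or range.

## Working session

There is one attempt and no reset: what is moved stays moved. The work goes in short steps, Python scripts to look and compute and a tool call to move; the robot and the scene stay as the last step left them, time stands still between calls to the robot, and variables do not carry over. Pictures are saved under pics/ and viewed, at most 18 in all, crops included, and the job is handed in when it is done.

Besides the shell and the picture viewer there is one more tool, called after "Call:" as name(argument=value, ...), one argument or row to a line, values as JSON. send_rows: Moves the arm, as the interface text tells. Its arguments: {"type":"object","properties":{"moves":{"type":"array"},"grip_force":{"type":"number"}},"required":["moves"]}

```bash
mkdir -p pics; cat > h.py <<'E'
import numpy as np, cv2
from rig import sense, grab_frame, sign_off
from scipy.spatial.transform import Rotation as R
def cam(f, s=None):
    """returns K, Rcw, t  (world->cam)"""
    if 'rvec' in f:
        return np.array(f['mtx']),cv2.Rodrigues(np.array(f['rvec'],float))[0],np.array(f['tvec'],float).ravel()
    T=np.eye(4);T[:3,:3]=R.from_euler('xyz',s['tcp_rot']).as_matrix();T[:3,3]=s['eef_pos']
    W=np.linalg.inv(T@np.array(f['T_tool_cam']));return np.array(f['mtx']),W[:3,:3],W[:3,3]
def proj(c,P):
    K,Rm,t=c;q=(np.atleast_2d(P)@Rm.T+t)@K.T;return q[:,:2]/q[:,2:]
def onz(c,uv,z):
    K,Rm,t=c;o=-Rm.T@t
    d=np.c_[np.atleast_2d(uv),np.ones(len(np.atleast_2d(uv)))]@np.linalg.inv(K).T@Rm
    return o+d*((z-o[2])/d[:,2])[:,None]
def grab(name,fn=None):
    s=sense();f=grab_frame(name);im=np.ascontiguousarray(f['img'][:,:,::-1])
    if fn: cv2.imwrite('pics/'+fn,im)
    return im,cam(f,s)
E
python3 - <<'E'
from h import *
a,ca=grab('scene');b,cb=grab('top')
cv2.imwrite('pics/s0.png',cv2.resize(a,(800,600),interpolation=cv2.INTER_CUBIC))
cv2.imwrite('pics/t0.png',cv2.resize(b,(800,600),interpolation=cv2.INTER_CUBIC))
for c in(ca,cb):print(c[0],-c[1].T@c[2],c[1][2])
s=sense();print({k:np.round(v,3) for k,v in s.items()})
f=grab_frame('wrist');print(f['T_tool_cam'],f['mtx'])
E
```

```text
[[420.60019325   0.         259.33619865]
 [  0.         420.60019325 186.95602407]
 [  0.           0.           1.        ]] [1389.53968862 -683.83435976  902.66070045] [-0.62610836  0.53558929 -0.56668548]
[[415.9546109    0.         255.99278317]
 [  0.         415.9546109  188.46646804]
 [  0.           0.           1.        ]] [ 458.30119674    8.58648848 1540.4008417 ] [ 0.07209716 -0.0035297  -0.99739137]
{'clock': np.float64(0.1), 'qpos': array([-1.165,  0.354,  1.634,  0.   ,  1.155, -0.002]), 'qvel': array([-0.001, -0.001, -0.003,  0.   , -0.003, -0.001]), 'joint_efforts': array([ 2.0000e-03, -6.0636e+01, -3.4282e+01,  0.0000e+00,  4.0000e-03,
        0.0000e+00]), 'eef_pos': array([ 247.709, -573.382,  249.323]), 'tcp_rot': array([-3.14 , -0.   ,  0.408]), 'contact_force': array([-0.484, -0.151,  0.176]), 'wrist_torque': array([ 0.017, -0.003, -0.014]), 'grasp_force': np.float64(0.0), 'opening': np.float64(0.997)}
[[ 5.40272095e-04 -9.61497678e-01 -2.74812525e-01  6.91778538e+01]
 [ 9.99998654e-01  9.45194791e-04 -1.34102777e-03 -1.53782749e+00]
 [ 1.54914645e-03 -2.74811431e-01  9.61496894e-01 -1.24315658e+02]
 [ 0.00000000e+00  0.00000000e+00  0.00000000e+00  1.00000000e+00]] [[313.4422231    0.         256.76416319]
 [  0.         313.4422231  195.23257273]
 [  0.           0.           1.        ]]
```

View pics/t0.png

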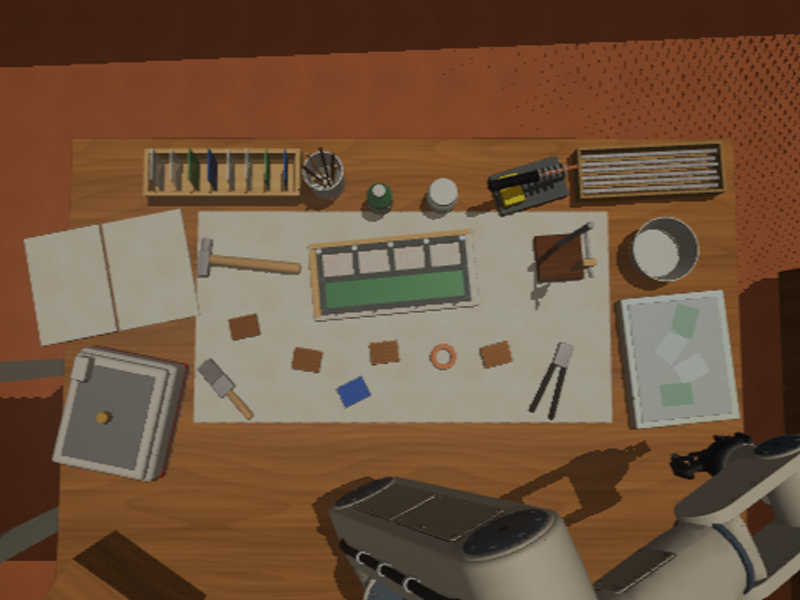

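View pics/s0.png

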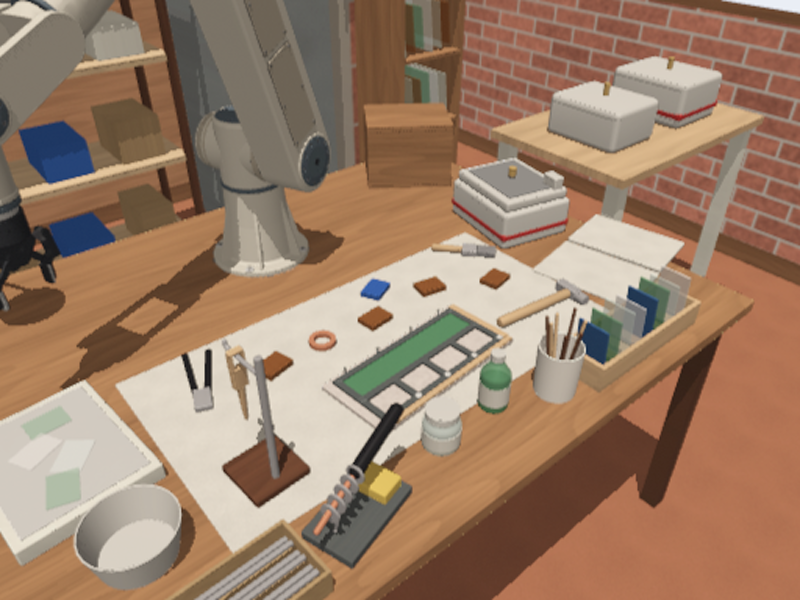

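Top view (800-px scale) shows the candidates. Amber tiles are at (244,326), (307,360), (384,352) and (495,354). Look-alikes are the blue tile at (353,391), the copper foil ring at (443,357), and the glass off the mat at right. The panel is at about (393,275) with the stand at (560,258), and the fid hangs on the stand's near side in the scene view at (238,370).

```bash
cat >> h.py <<'E'
def amber(im):
    h=cv2.cvtColor(im,cv2.COLOR_BGR2HSV)
    m=((h[...,0]<=14)&(h[...,1]>120)&(h[...,2]>40)).astype(np.uint8)
    return cv2.morphologyEx(m,cv2.MORPH_OPEN,np.ones((3,3)))
E
python3 - <<'E'
from h import *
im,c=grab('top')
for n,p in dict(A=(244,326),B=(307,360),C=(384,352),D=(495,354),blue=(353,391),foil=(443,357)).items():
    uv=np.array(p)/1.5625; print(n,onz(c,uv,16).round(0),cv2.cvtColor(im,cv2.COLOR_BGR2HSV)[int(uv[1]),int(uv[0])])
for n,p,z in [('pFL',(311,248),19),('pFR',(470,234),19),('pNR',(477,303),12),('pNL',(317,318),12),('stand',(560,258),18),('hook',(590,262),240)]:
    print(n,onz(c,np.array(p)/1.5625,z).round(0))
E
```

```text
A [[494. 368.  16.]] [ 12 158 105]
B [[415. 220.  16.]] [ 13 162 107]
C [[434.  40.  16.]] [ 14 160 113]
D [[ 429. -219.   16.]] [ 14 151 123]
blue [[343. 112.  16.]] [111 151 123]
foil [[422. -97.  16.]] [ 21  38 159]
pFL [[678. 213.  19.]]
pFR [[ 712. -162.   19.]]
pNR [[ 549. -178.   12.]]
pNL [[513. 198.  12.]]
stand [[ 655. -374.   18.]]
hook [[ 618. -379.  240.]]
```

Call:
send_rows(
  moves=[
    [[0.023,0.042,0.003,0,0,-0.041,1],[0.023,0.042,0.003,0,0,-0.041,1],[0.023,0.042,0.003,0,0,-0.041,1],[0.023,0.042,0.003,0,0,-0.041,1],[0.023,0.042,0.003,0,0,-0.041,1],[0.023,0.042,0.003,0,0,-0.041,1],[0.023,0.042,0.003,0,0,-0.041,1],[0.023,0.042,0.003,0,0,-0.041,1],[0.023,0.042,0.003,0,0,-0.041,1],[0.023,0.042,0.003,0,0,-0.041,1]],
  ],
)

```text
clock: 1.2
eef_pos: [478.4, -151.9, 280.2]
tcp_rot: [3.141, -0.0, -0.004]
contact_force: [0.6, -0.2, -0.2]
opening: 1.0
grasp_force: 0.0
```

Call:
send_rows(
  moves=[
    [[0,0,0,0,0,0,1],[0,0,0,0,0,0,1],[0,0,0,0,0,0,1]],
  ],
)

```text
clock: 1.5
eef_pos: [477.3, -154.3, 279.8]
tcp_rot: [3.141, 0.001, -0.002]
contact_force: [0.2, -0.2, 0.0]
opening: 1.0
grasp_force: 0.0
```

```bash
cat >> h.py <<'E'
def rects(im,c,z,lo=600):
    out=[]
    for k in cv2.findContours(amber(im),cv2.RETR_EXTERNAL,cv2.CHAIN_APPROX_NONE)[0]:
        if cv2.contourArea(k)<lo: continue
        w=onz(c,k[:,0].astype(float),z)[:,:2].astype(np.float32)
        out.append(cv2.minAreaRect(w)+(k[:,0].mean(0).round(0),))
    return out
E
python3 - <<'E'
from h import *
im,c=grab('wrist')
s=sense();print(s['eef_pos'].round(1),s['tcp_rot'].round(3))
cv2.imwrite('pics/w1.png',cv2.resize(im,(800,600),interpolation=cv2.INTER_CUBIC));np.savez('w1.npz',im=im,K=c[0],R=c[1],t=c[2])
for r in rects(im,c,16):print(np.round(r[0],1),np.round(r[1],1),round(r[2],1),r[3])
E
```

```text
[ 477.3 -154.7  279.8] [ 3.141e+00  1.000e-03 -3.000e-03]
[ 230.  -152.9] [ 93.8 320.6] 0.3 [241. 324.]
[ 347.3 -481.3] [185.1  34.7] 12.5 [504. 255.]
[425.  -94.5] [57.4 57. ] 89.9 [212. 202.]
[ 429.1 -216.6] [50.1 64.2] 14.5 [306. 198.]
[433.6  42.1] [50.2 68.5] 7.2 [106. 195.]
[ 629.7 -370.9] [ 56.2 104.5] 3.0 [454.  28.]
```

View pics/w1.png

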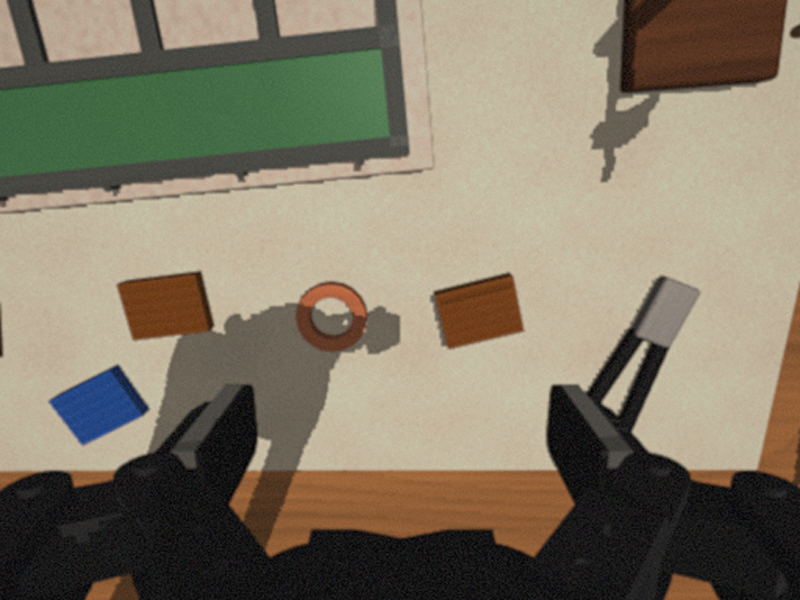

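The wrist view shows amber tiles at (165,305) and (478,310), the blue look-alike at (98,405) and the foil ring at (331,317). Next a second wrist view covers the panel and the left tiles.

Call:
send_rows(
  moves=[
    [[0.009,0.04,0,0,0,0,1],[0.009,0.04,0,0,0,0,1],[0.009,0.04,0,0,0,0,1],[0.009,0.04,0,0,0,0,1],[0.009,0.04,0,0,0,0,1],[0.009,0.04,0,0,0,0,1],[0.009,0.034,0,0,0,0,1],[0,0,0,0,0,0,1],[0,0,0,0,0,0,1],[0,0,0,0,0,0,1]],
  ],
)

```text
clock: 2.55
eef_pos: [540.6, 118.5, 279.8]
tcp_rot: [3.141, 0.001, -0.004]
contact_force: [0.8, 0.1, -0.5]
opening: 1.002
grasp_force: 0.0
```

```bash
python3 - <<'E'
from h import *
im,c=grab('wrist')
s=sense();print(s['eef_pos'].round(1),s['tcp_rot'].round(3),s['qpos'].round(2))
cv2.imwrite('pics/w2.png',cv2.resize(im,(800,600),interpolation=cv2.INTER_CUBIC));np.savez('w2.npz',im=im,K=c[0],R=c[1],t=c[2])
for r in rects(im,c,15):print(np.round(r[0],1),np.round(r[1],1),round(r[2],1),r[3])
E
```

```text
[540.7 118.5 279.9] [ 3.141  0.    -0.004] [ 0.21  0.21  1.75 -0.    1.17  1.79]
[417.3 225.8] [66. 54.] 80.3 [180. 250.]
[425.4 -89.7] [63.1 57.4] 51.0 [412. 246.]
[ 427.3 -202. ] [54.  41.9] 13.0 [497. 241.]
[434.9  45.9] [52.  64.6] 7.2 [311. 239.]
[493.2 371.9] [48.7 70.6] 12.5 [ 64. 198.]
```

View pics/w2.png

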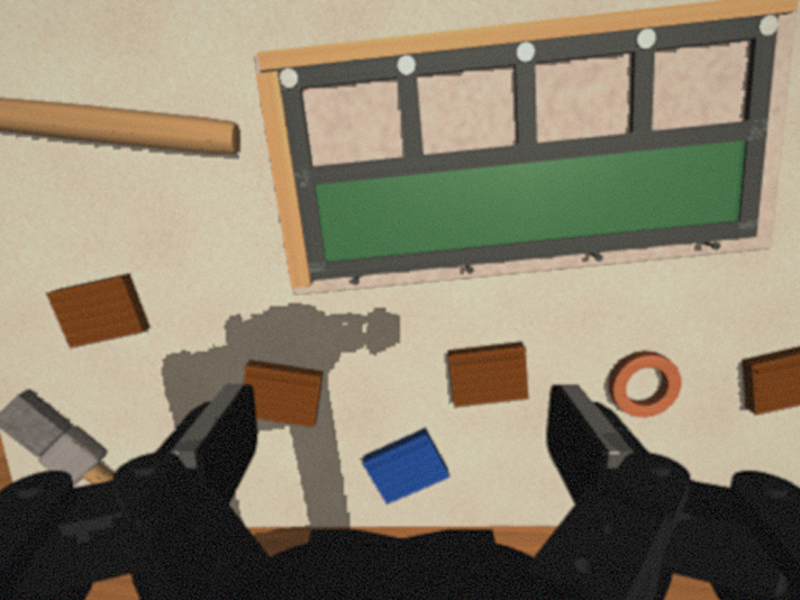

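The second wrist view shows the whole panel, with cells at about (353,123), (467,110), (583,97) and (700,85). Tiles are at (98,310), (284,393), (487,375) and (775,378), and blue is at (405,465). Next I take a yaw-90 view so the hand-eye offset can be solved, then fit silhouettes.

Call:
send_rows(
  moves=[
    [[0.003,-0.005,0,0,0,0.143,1],[0.003,-0.005,0,0,0,0.143,1],[0.003,-0.005,0,0,0,0.143,1],[0.003,-0.005,0,0,0,0.143,1],[0.003,-0.005,0,0,0,0.143,1],[0.003,-0.005,0,0,0,0.143,1],[0.003,-0.005,0,0,0,0.143,1],[0,-0.005,0,0,0,0.143,1],[0,0,0,0,0,0.143,1],[0,0,0,0,0,0.143,1]],
  ],
)

```text
clock: 3.6
eef_pos: [561.7, 78.5, 280.1]
tcp_rot: [3.142, 0.0, 1.431]
contact_force: [0.3, 0.1, -1.4]
opening: 0.999
grasp_force: 0.0
```

Call:
send_rows(
  moves=[
    [[0,0,0,0,0,0.141,1],[0,0,0,0,0,0,1],[0,0,0,0,0,0,1],[0,0,0,0,0,0,1]],
  ],
)

```text
clock: 4.0
eef_pos: [561.8, 79.7, 280.0]
tcp_rot: [3.142, 0.0, 1.565]
contact_force: [0.5, 0.7, 0.9]
opening: 1.002
grasp_force: 0.0
```

```bash
cat >> h.py <<'E'
from scipy.optimize import least_squares
def load(fn): d=np.load(fn);return d['im'],(d['K'],d['R'],d['t'])
def box(x,y,a,L=66,W=50,H=15.8,z0=0):
    c,s=np.cos(a),np.sin(a);P=np.array([[i*L/2,j*W/2,0] for i in(-1,1) for j in(-1,1)])
    P=np.c_[P[:,0]*c-P[:,1]*s+x,P[:,0]*s+P[:,1]*c+y]
    return np.vstack([np.c_[P,np.full(4,z0)],np.c_[P,np.full(4,z0+H)]])
def pix(k): 
    k=k[:,0].astype(float);m=(k[:,0]>2)&(k[:,0]<509)&(k[:,1]>2)&(k[:,1]<381);return k[m]
def sd(poly,pts):
    poly=poly.astype(np.float32).reshape(-1,1,2);return np.array([cv2.pointPolygonTest(poly,(float(u),float(v)),True) for u,v in pts])
def nearest(mask,uv):
    ks=[k for k in cv2.findContours(mask,cv2.RETR_EXTERNAL,cv2.CHAIN_APPROX_NONE)[0] if cv2.contourArea(k)>300]
    return min(ks,key=lambda k:np.linalg.norm(k[:,0].mean(0)-uv))
def fit_tile(views,g,H=15.8,z0=0,free=False):
    """views: [(im,c)], g: guess x,y,a"""
    D=[(c,pix(nearest(amber(im),proj(c,[g[0],g[1],z0+8])[0]))) for im,c in views]
    f=lambda p:np.concatenate([sd(cv2.convexHull(proj(c,box(p[0],p[1],p[2]/100,H=p[3] if free else H,z0=z0)).astype(np.float32)),k)-0.5 for c,k in D])
    r=least_squares(f,[g[0],g[1],g[2]*100]+([H] if free else []),loss='soft_l1',diff_step=1e-4)
    p=r.x.copy();p[2]/=100;return p,np.sqrt(np.mean(r.fun**2))
def P2w(p,xy,z):
    c,s=np.cos(p[2]),np.sin(p[2]);xy=np.atleast_2d(xy);return np.c_[xy[:,0]*c-xy[:,1]*s+p[0],xy[:,0]*s+xy[:,1]*c+p[1],np.full(len(xy),z)]
Q=np.array([[-4.5,163],[-4.5,-163],[-64.5,-163],[-64.5,163.]])
def fit_panel(views,g,Q=Q,zs=(16.5,19),free=False):
    D=[]
    for im,c in views:
        h=cv2.cvtColor(im,cv2.COLOR_BGR2HSV);m=((h[...,0]>45)&(h[...,0]<85)&(h[...,1]>100)).astype(np.uint8)
        k=max(cv2.findContours(cv2.morphologyEx(m,cv2.MORPH_CLOSE,np.ones((3,3))),0,1)[0],key=cv2.contourArea)
        D.append((c,pix(k)))
    def f(p):
        q=[p[0],p[1],p[2]/100];QQ=Q.copy()
        if free: QQ[2:,0]=p[3];QQ[:,1]=np.sign(Q[:,1])*p[4]
        z=zs if not free else (p[5]-2.5,p[5])
        return np.concatenate([np.min([sd(proj(c,P2w(q,QQ,zz)),k) for zz in z],0)-0.5 for c,k in D])
    r=least_squares(f,[g[0],g[1],g[2]*100]+([-64.5,163,19] if free else []),loss='soft_l1',diff_step=1e-4)
    p=r.x.copy();p[2]/=100;return p,np.sqrt(np.mean(r.fun**2))
E
cat > m1.py <<'E'
from h import *
im,c=grab('wrist')
s=sense();print(s['eef_pos'].round(1),s['tcp_rot'].round(3),s['qpos'].round(2))
np.savez('w3.npz',im=im,K=c[0],R=c[1],t=c[2])
cv2.imwrite('pics/w3.png',cv2.resize(im,(800,600),interpolation=cv2.INTER_CUBIC))
v1,v2=load('w1.npz'),load('w2.npz');v3=(im,c);g=[613,18,.09]
for n,v in(('w2',[v2]),('w3',[v3])):
    print('panel',n,[np.round(q,3) for q in fit_panel(v,g)])
    print('   free',[np.round(q,3) for q in fit_panel(v,g,free=True)])
T=dict(A=(493,370,1.57+.21),B=(417,224,1.57-.17),C=(434,43,1.57+.12),D=(428,-216,1.57+.25))
for n,g in T.items():
    for m,v in(('w1',v1),('w2',v2),('w3',v3)):
        u=proj(v[1],[g[0],g[1],8])[0]
        if 30<u[0]<480 and 25<u[1]<360:
            try: print(n,m,[np.round(q,3) for q in fit_tile([v],g)],u.round())
            except Exception as e: print(n,m,e)
print('C w1+w2 height',fit_tile([v1,v2],T['C'],free=True))
E
python3 m1.py
```

```text
[561.8  79.9 280. ] [3.142 0.    1.566] [ 0.14  0.24  1.73 -0.    1.18  0.14]
panel w2 [array([6.39057e+02, 2.80260e+01, 2.26000e-01]), np.float64(5.409)]
   free [array([ 6.25082e+02,  3.51760e+01,  2.66000e-01, -3.32900e+01,
        1.37942e+02,  1.17457e+02]), np.float64(5.412)]
panel w3 [array([ 6.30729e+02,  2.70620e+01, -3.00000e-03]), np.float64(3.236)]
   free [array([ 6.22530e+02,  7.89900e+00,  6.10000e-02, -5.84430e+01,
        1.54789e+02,  3.24500e+00]), np.float64(2.955)]
A w2 [array([490.844, 379.844,   1.827]), np.float64(2.352)] [ 67. 198.]
B w2 [array([413.032, 226.42 ,   1.388]), np.float64(2.867)] [182. 250.]
B w3 [array([414.172, 227.02 ,   1.379]), np.float64(1.727)] [132.  41.]
C w1 [array([431.85 ,  46.377,   1.7  ]), np.float64(2.029)] [108. 194.]
C w2 [array([431.369,  44.858,   1.662]), np.float64(1.788)] [313. 238.]
C w3 [array([431.849,  44.894,   1.686]), np.float64(1.699)] [161. 192.]
D w1 [array([ 426.192, -217.149,    1.818]), np.float64(1.475)] [305. 198.]
D w3 [array([411.029, -85.932,   2.14 ]), np.float64(3.886)] [172. 355.]
C w1+w2 height (array([430.64640802,  46.06807465,   1.6838166 ,   9.28734379]), np.float64(1.452736205760028))
```

```bash
cat >> h.py <<'E'
_ls=least_squares
def least_squares(f,x0,loss='soft_l1',diff_step=None):
    x0=np.array(x0,float);r=_ls(lambda d:f(x0+d-100),np.full(len(x0),100.),loss=loss,diff_step=1e-3,f_scale=1.0)
    r.x=x0+r.x-100;return r
E
sed -i "s/^im,c=grab('wrist')/im,c=load('w3.npz')/;/^np.savez/d;/imwrite/d" m1.py; python3 m1.py
```

```text
[561.8  79.9 280. ] [3.142 0.    1.566] [ 0.14  0.24  1.73 -0.    1.18  0.14]
panel w2 [array([6.38237e+02, 2.75700e+01, 2.20000e-01]), np.float64(5.41)]
   free [array([ 6.31776e+02,  2.27950e+01,  2.24000e-01, -5.92970e+01,
        1.69548e+02,  6.08000e-01]), np.float64(5.409)]
panel w3 [array([ 6.33347e+02,  2.64880e+01, -2.40000e-02]), np.float64(3.222)]
   free [array([ 6.20233e+02,  2.73230e+01,  5.90000e-02, -5.67600e+01,
        1.64970e+02,  1.58960e+01]), np.float64(2.954)]
A w2 [array([490.844, 379.844,   1.827]), np.float64(2.352)] [ 67. 198.]
B w2 [array([413.037, 226.418,   1.388]), np.float64(2.867)] [182. 250.]
B w3 [array([414.172, 227.02 ,   1.379]), np.float64(1.727)] [132.  41.]
C w1 [array([431.872,  46.48 ,   1.696]), np.float64(2.028)] [108. 194.]
C w2 [array([431.369,  44.857,   1.662]), np.float64(1.788)] [313. 238.]
C w3 [array([431.847,  44.891,   1.685]), np.float64(1.699)] [161. 192.]
D w1 [array([ 426.192, -217.146,    1.818]), np.float64(1.475)] [305. 198.]
D w3 [array([410.847, -85.325,   2.197]), np.float64(3.911)] [172. 355.]
C w1+w2 height (array([430.64297109,  46.07309088,   1.68406455,   9.27108822]), np.float64(1.4524722302483883))
```

View pics/w3.png

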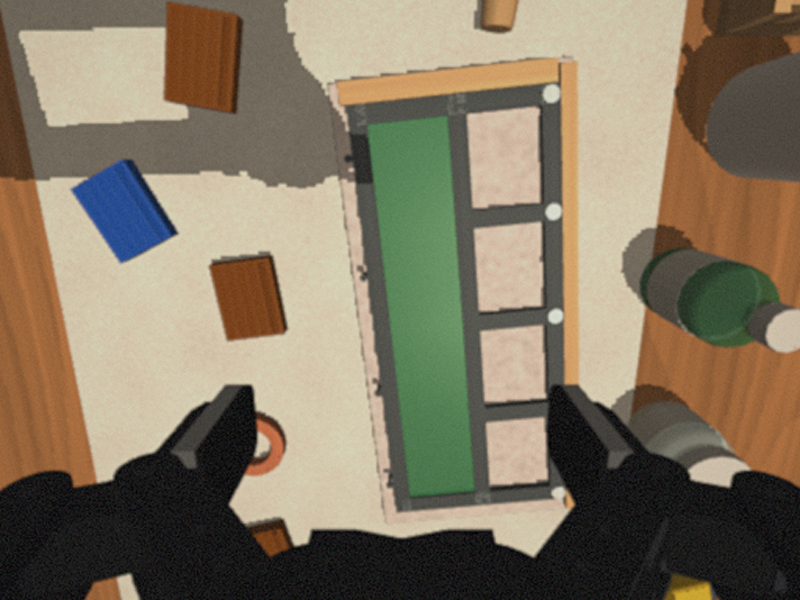

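```bash
python3 - <<'E'
from h import *
im,c=load('w2.npz')
h=cv2.cvtColor(im,cv2.COLOR_BGR2HSV);m=((h[...,0]>45)&(h[...,0]<85)&(h[...,1]>100)).astype(np.uint8)
o=im.copy();k=max(cv2.findContours(m,0,1)[0],key=cv2.contourArea);cv2.drawContours(o,[k],-1,(0,0,255),1)
cv2.drawContours(o,cv2.findContours(amber(im),0,1)[0],-1,(255,0,255),1)
for g,col in(([613,18,.09],(0,255,255)),([638.2,27.6,.22],(255,255,0))):
  cv2.polylines(o,[proj(c,P2w(g,Q,19)).astype(int)],True,col)
cv2.polylines(o,[cv2.convexHull(proj(c,box(431.4,44.9,1.662)).astype(int))],True,(0,255,0))
cv2.imwrite('pics/d1.png',cv2.resize(o[:300],(800,469),interpolation=cv2.INTER_NEAREST))
kk=pix(k);print(len(kk),h[120,250],sd(proj(c,P2w([613,18,.09],Q,19)),kk)[::40].round(1),kk[::40].tolist())
E
```

```text
125 [ 61  86 125] [-1.9  8.9  7.   2.2] [[475.0, 91.0], [472.0, 116.0], [472.0, 135.0], [476.0, 95.0]]
```

View pics/d1.png

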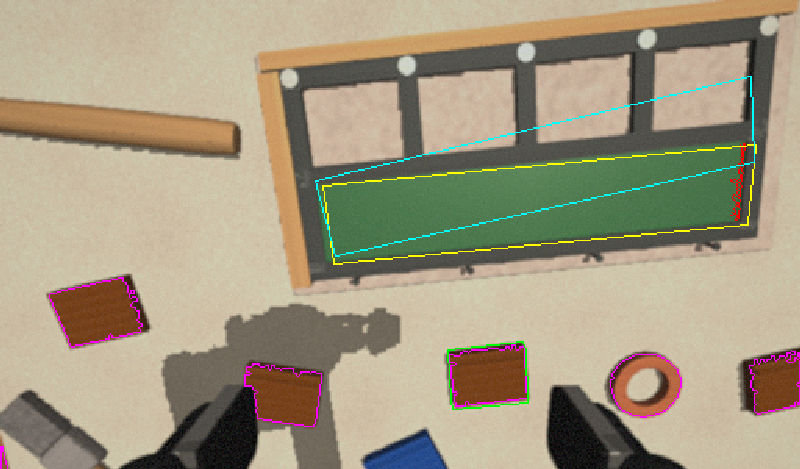

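The overlay shows that the thresholds, not the model, were off: only a sliver of green was captured and the dark tile sides were missed. I'll loosen them.

```bash
sed -i 's/(h\[...,1\]>120)&(h\[...,2\]>40)/(h[...,1]>110)\&(h[...,2]>26)/; s/(h\[...,0\]<=14)/((h[...,0]<=17)|(h[...,0]>174))/; s/(h\[...,1\]>100)).astype/(h[...,1]>55)\&(h[...,2]>50)).astype/' h.py
sed -i "s/im=np.ascontiguousarray(f\['img'\]\[:,:,::-1\])/im=cv2.medianBlur(np.ascontiguousarray(f['img'][:,:,::-1]),3)/; s/d=np.load(fn);return d\['im'\]/d=np.load(fn);return cv2.medianBlur(d['im'],3)/" h.py
python3 m1.py
```

```text
[561.8  79.9 280. ] [3.142 0.    1.566] [ 0.14  0.24  1.73 -0.    1.18  0.14]
panel w2 [array([6.15209e+02, 2.43140e+01, 9.70000e-02]), np.float64(0.454)]
   free [array([ 6.15457e+02,  2.27840e+01,  9.70000e-02, -6.59490e+01,
        1.66366e+02,  1.28850e+01]), np.float64(0.333)]
panel w3 [array([6.1510e+02, 2.4944e+01, 9.7000e-02]), np.float64(0.523)]
   free [array([ 6.18399e+02,  1.74100e+01,  9.70000e-02, -6.88420e+01,
        1.72956e+02, -3.07400e+00]), np.float64(0.373)]
A w2 [array([491.642, 375.899,   1.807]), np.float64(1.303)] [ 67. 198.]
B w2 [array([414.266, 226.463,   1.397]), np.float64(2.379)] [182. 250.]
B w3 [array([414.816, 226.821,   1.394]), np.float64(1.041)] [132.  41.]
C w1 [array([431.969,  45.418,   1.7  ]), np.float64(1.234)] [108. 194.]
C w2 [array([431.95 ,  45.277,   1.712]), np.float64(1.157)] [313. 238.]
C w3 [array([432.447,  45.031,   1.695]), np.float64(1.188)] [161. 192.]
D w1 [array([ 426.99 , -217.097,    1.817]), np.float64(1.066)] [305. 198.]
D w3 [array([ 418.442, -222.104,    1.587]), np.float64(5.856)] [172. 355.]
C w1+w2 height (array([431.0550686 ,  45.75389346,   1.6917154 ,  10.85396455]), np.float64(0.7574468505757588))
```

Fits now agree to about 0.6 mm between the yaw-0 and yaw-90 views, with the panel at (615.1, 24.6, yaw 0.097). I start with tile C.

Call:
send_rows(
  moves=[
    [[-0.0216,-0.0058,-0.034,0,0,0.022,0.5],[-0.0216,-0.0058,-0.034,0,0,0.022,0.5],[-0.0216,-0.0058,-0.034,0,0,0.022,0.5],[-0.0216,-0.0058,-0.034,0,0,0.022,0.5],[-0.0216,-0.0058,-0.034,0,0,0.022,0.5],[-0.0216,-0.0058,-0.03,0,0,0.022,0.5],[0,0,0,0,0,0,0.5],[0,0,0,0,0,0,0.5],[0,0,0,0,0,0,0.5]],
  ],
)

```text
clock: 4.95
eef_pos: [434.4, 45.7, 81.1]
tcp_rot: [3.139, 0.0, 1.7]
contact_force: [0.5, -0.3, -0.1]
opening: 0.75
grasp_force: 0.0
```

```bash
cat > look.py <<'E'
import sys
from h import *
im,c=grab('wrist',sys.argv[1]);s=sense();print(s['eef_pos'].round(1),s['tcp_rot'].round(3),s['opening'].round(2))
E
python3 look.py g1.png
```

```text
Traceback (most recent call last):
  File "look.py", line 3, in <module>
    im,c=grab('wrist',sys.argv[1]);s=sense();print(s['eef_pos'].round(1),s['tcp_rot'].round(3),s['opening'].round(2))
                                                                                               ^^^^^^^^^^^^^^^^^^
AttributeError: 'float' object has no attribute 'round'
```

View pics/g1.png

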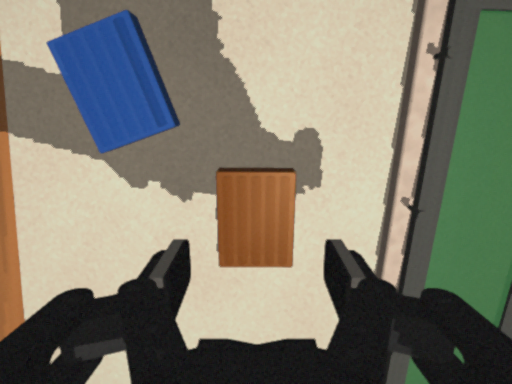

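The close view confirms an amber ribbed tile centred between the fingers at about (256,218), with the blue look-alike clear at upper left. I refit from this view.

```bash
cat > look.py <<'E'
import sys
from h import *
im,c=grab('wrist',sys.argv[1]);s=sense();print(s['eef_pos'].round(1),s['tcp_rot'].round(3),round(s['opening'],2))
g=[float(x) for x in sys.argv[2:5]]; z0=float(sys.argv[5]) if len(sys.argv)>5 else 0
for kw in({'H':15.8},{'H':15.8,'free':True}): print([np.round(q,3) for q in fit_tile([(im,c)],g,z0=z0,**kw)])
E
python3 look.py g1b.png 432 45 1.7
```

```text
[434.3  45.7  81.2] [3.138 0.    1.7  ] 0.75
[array([432.892,  44.61 ,   1.692]), np.float64(1.109)]
[array([432.996,  43.837,   1.694,  12.199]), np.float64(0.355)]
```

Call:
send_rows(
  moves=[
    [[-0.0014,-0.0015,-0.018,0,0,-0.006,0.5],[0,0,-0.018,0,0,0,0.5],[0,0,-0.015,0,0,0,0.5],[0,0,-0.0062,0,0,0,0.5],[0,0,0,0,0,0,0.5],[0,0,0,0,0,0,0],[0,0,0,0,0,0,-0.2],[0,0,0,0,0,0,-0.4],[0,0,0,0,0,0,-0.4],[0,0,0,0,0,0,-0.4]],
  ],
  grip_force=40,
)

```text
clock: 6.05
eef_pos: [431.8, 44.1, 23.8]
tcp_rot: [3.14, 0.0, 1.695]
contact_force: [-0.1, 0.1, 7.3]
opening: 0.564
grasp_force: 41.7
```

Call:
send_rows(
  moves=[
    [[0,0,0.02,0,0,0,-0.4],[0,0,0.03,0,0,0,-0.4],[0.03,-0.008,0.01,0,0,0,-0.4],[0.04,-0.01,0,0,0,-0.01,-0.4],[0.04,-0.01,0,0,0,-0.01,-0.4],[0.04,-0.01,0,0,0,-0.007,-0.4],[0.04,-0.01,0,0,0,0,-0.4],[0.034,-0.01,0,0,0,0,-0.4],[0,0,0,0,0,0,-0.4],[0,0,0,0,0,0,-0.4]],
  ],
)

```text
clock: 7.05
eef_pos: [654.7, -14.2, 82.7]
tcp_rot: [-3.141, -0.0, 1.667]
contact_force: [-0.9, -0.6, -1.9]
opening: 0.567
grasp_force: 42.5
```

```bash
python3 look.py g2.png 656 -14 1.668 60
```

```text
[653.8 -14.   82.6] [-3.14  -0.     1.668] 0.57
[array([653.652, -13.731,   1.667]), np.float64(1.899)]
[array([653.689, -14.216,   1.668,  12.615]), np.float64(0.362)]
```

View pics/g2.png

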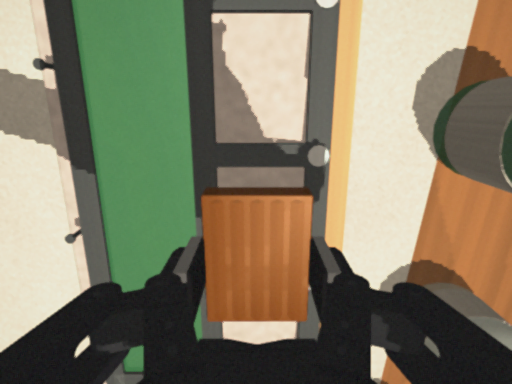

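The held tile sits squarely at (256,255). The tight fit gap is good, so I check cell positions in this view from cell 1's opening at (262,78).

```bash
cat >> h.py <<'E'
def fit_cell(im,c,i,p,dbg=False):
    """opening of cell i; returns measured shift of panel (dx,dy) world at fixed yaw"""
    y=127.5-85*i;q=np.array([[9.5,y-35.5],[9.5,y+35.5],[64.5,y+35.5],[64.5,y-35.5]])
    m=(im.max(2)>88).astype(np.uint8)
    msk=np.zeros_like(m);cv2.fillPoly(msk,[proj(c,P2w(p,(q-[37,y])*1.12+[37,y],19)).astype(int)],1)
    k=max(cv2.findContours(cv2.morphologyEx(m&msk,cv2.MORPH_OPEN,np.ones((3,3))),0,1)[0],key=cv2.contourArea);k=pix(k)
    f=lambda d:np.min([sd(proj(c,P2w([p[0]+d[0],p[1]+d[1],p[2]],q,z)),k) for z in(12,19)],0)-.5
    r=least_squares(f,[0,0]);return r.x.round(2),np.sqrt(np.mean(r.fun**2)).round(2)
PP=[615.15,24.6,.097]
E
python3 - <<'E'
from h import *
im,c=grab('wrist')
print(fit_cell(im,c,1,PP))
for n in('w2.npz','w3.npz'):
    v=load(n);print(n,[fit_cell(*v,i,PP) for i in (0,1,2,3)])
E
```

```text
(array([-0.02,  0.36]), np.float64(2.0))
w2.npz [(array([-0.67,  0.5 ]), np.float64(0.75)), (array([-0.83,  1.02]), np.float64(0.74)), (array([-0.93,  1.02]), np.float64(0.7)), (array([-0.82,  1.01]), np.float64(0.61))]
w3.npz [(array([-0.92,  0.98]), np.float64(1.03)), (array([-1.22,  1.43]), np.float64(1.1)), (array([-1.29,  1.76]), np.float64(0.96)), (array([-1.25,  1.34]), np.float64(0.72))]
```

Call:
send_rows(
  moves=[
    [[0.0019,0.0005,-0.01,0,0,0,-0.4],[0,0,-0.015,0,0,0,-0.4],[0,0,-0.01,0,0,0,-0.4],[0,0,0,0,0,0,-0.4],[0,0,-0.003,0,0,0,-0.4],[0,0,-0.003,0,0,0,-0.4],[0,0,-0.003,0,0,0,-0.4],[0,0,0,0,0,0,-0.4]],
  ],
)

```text
clock: 7.95
eef_pos: [656.7, -13.6, 38.5]
tcp_rot: [-3.141, -0.0, 1.668]
contact_force: [-0.1, 1.3, -1.7]
opening: 0.571
grasp_force: 42.5
```

Call:
send_rows(
  moves=[
    [[-0.0005,0,-0.001,0,0,0,-0.4],[0,0,-0.001,0,0,0,-0.4],[0,0,0,0,0,0,-0.4],[0,0,0,0,0,0,-0.2],[0,0,0,0,0,0,0],[0,0,0,0,0,0,0.4],[0,0,0.01,0,0,0,0.5],[0,0,0.03,0,0,0,0.5],[0,0,0.04,0,0,0,0.5],[0,0,0,0,0,0,0.5]],
  ],
)

```text
clock: 8.95
eef_pos: [659.9, -13.7, 123.1]
tcp_rot: [3.132, 0.001, 1.668]
contact_force: [0.5, -0.4, 1.3]
opening: 0.75
grasp_force: 0.0
```

```bash
python3 look.py g3.png 656 -14 1.668 12
```

```text
[658.6 -13.6 120.7] [3.135e+00 1.000e-03 1.668e+00] 0.75
[array([654.882, -13.183,   1.671]), np.float64(0.659)]
[array([654.893, -13.676,   1.671,  13.359]), np.float64(0.353)]
```

View pics/g3.png

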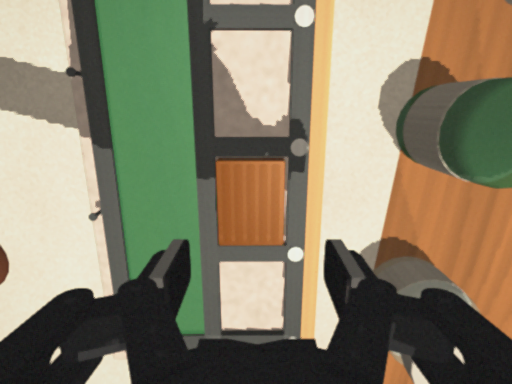

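Tile C lies flat in cell 2 at (250,202). Next is tile D.

Call:
send_rows(
  moves=[
    [[-0.0327,-0.0291,-0.005,0,0,0.021,0.5],[-0.0327,-0.0291,-0.005,0,0,0.021,0.5],[-0.0327,-0.0291,-0.005,0,0,0.021,0.5],[-0.0327,-0.0291,-0.005,0,0,0.021,0.5],[-0.0327,-0.0291,-0.005,0,0,0.021,0.5],[-0.0327,-0.0291,-0.005,0,0,0.021,0.5],[-0.0327,-0.0291,-0.005,0,0,0.021,0.5],[0,0,0,0,0,0,0.5],[0,0,0,0,0,0,0.5],[0,0,0,0,0,0,0.5]],
  ],
)

```text
clock: 10.0
eef_pos: [428.1, -217.1, 81.9]
tcp_rot: [3.141, 0.0, 1.815]
contact_force: [0.2, -0.2, -0.3]
opening: 0.752
grasp_force: 0.0
```

```bash
python3 look.py g4.png 427 -217 1.817
```

```text
[ 428.3 -216.9   81.9] [3.141 0.    1.816] 0.75
[array([ 427.927, -217.713,    1.823]), np.float64(1.186)]
[array([ 428.1  , -218.419,    1.821,   11.906]), np.float64(0.293)]
```

Call:
send_rows(
  moves=[
    [[0,-0.0012,-0.018,0,0,0.006,0.5],[0,0,-0.018,0,0,0,0.5],[0,0,-0.015,0,0,0,0.5],[0,0,-0.007,0,0,0,0.5],[0,0,0,0,0,0,0.5],[0,0,0,0,0,0,0],[0,0,0,0,0,0,-0.2],[0,0,0,0,0,0,-0.4],[0,0,0,0,0,0,-0.4],[0,0,0,0,0,0,-0.4]],
  ],
)

```text
clock: 11.05
eef_pos: [428.0, -218.6, 24.5]
tcp_rot: [3.14, 0.001, 1.821]
contact_force: [0.4, 3.6, 7.8]
opening: 0.573
grasp_force: 42.2
```

Call:
send_rows(
  moves=[
    [[0,0,0.02,0,0,0,-0.4],[0,0,0.03,0,0,0,-0.4],[0.033,0.017,0.01,0,0,-0.025,-0.4],[0.034,0.017,0,0,0,-0.026,-0.4],[0.034,0.017,0,0,0,-0.026,-0.4],[0.034,0.017,0,0,0,-0.026,-0.4],[0.034,0.017,0,0,0,-0.026,-0.4],[0.034,0.017,0,0,0,-0.025,-0.4],[0.034,0.018,0,0,0,0,-0.4],[0,0,0,0,0,0,-0.4]],
  ],
)

```text
clock: 12.05
eef_pos: [668.6, -96.4, 84.2]
tcp_rot: [3.137, 0.0, 1.669]
contact_force: [0.5, 0.1, -1.3]
opening: 0.566
grasp_force: 42.1
```

Call:
send_rows(
  moves=[
    [[0,0,0,0,0,0,-0.4],[0,0,0,0,0,0,-0.4]],
  ],
)

```text
clock: 12.25
eef_pos: [663.0, -98.8, 83.3]
tcp_rot: [-3.14, -0.0, 1.667]
contact_force: [-0.2, -0.4, -0.9]
opening: 0.572
grasp_force: 42.1
```

```bash
python3 look.py g5.png 663.9 -98 1.668 60
```

```text
[663.  -99.   83.5] [-3.14  -0.     1.666] 0.57
[array([661.939, -98.439,   1.665]), np.float64(2.181)]
[array([661.987, -98.94 ,   1.667,  12.145]), np.float64(0.427)]
```

Call:
send_rows(
  moves=[
    [[0.0005,0.0007,-0.01,0,0,0,-0.4],[0,0,-0.015,0,0,0,-0.4],[0,0,-0.008,0,0,0,-0.4],[0,0,0,0,0,0,-0.4],[0,0,0,0,0,0,-0.4],[0,0,0,0,0,0,-0.4]],
  ],
)

```text
clock: 12.9
eef_pos: [665.2, -97.8, 51.0]
tcp_rot: [3.141, 0.0, 1.667]
contact_force: [0.1, 0.2, -0.6]
opening: 0.564
grasp_force: 42.1
```

```bash
python3 look.py g5.png 663.9 -98 1.668 26
```

```text
[665.2 -97.8  51.2] [3.141 0.    1.667] 0.56
[array([664.2  , -97.945,   1.665]), np.float64(0.989)]
[array([664.231, -98.324,   1.665,  14.143]), np.float64(0.403)]
```

Call:
send_rows(
  moves=[
    [[0,0,-0.005,0,0,0,-0.4],[0,0,-0.005,0,0,0,-0.4],[0,0,-0.004,0,0,0,-0.4],[0,0,0,0,0,0,-0.4],[0,0,0,0,0,0,-0.2],[0,0,0,0,0,0,0],[0,0,0,0,0,0,0.4],[0,0,0.01,0,0,0,0.5],[0,0,0.03,0,0,0,0.5],[0,0,0.03,0,0,0,0.5]],
  ],
)

```text
clock: 13.95
eef_pos: [664.5, -97.7, 107.6]
tcp_rot: [-3.14, -0.0, 1.667]
contact_force: [-0.2, -0.3, 1.0]
opening: 0.75
grasp_force: 0.0
```

Call:
send_rows(
  moves=[
    [[-0.025,0.0325,0.001,0,0,-0.027,0.5],[-0.025,0.0325,0,0,0,-0.027,0.5],[-0.025,0.0325,0,0,0,-0.027,0.5],[-0.025,0.0325,0,0,0,-0.027,0.5],[-0.025,0.0325,0,0,0,-0.027,0.5],[-0.025,0.0325,0,0,0,-0.027,0.5],[-0.025,0.0325,0,0,0,-0.027,0.5],[-0.025,0.0325,-0.006,0,0,-0.027,0.5],[-0.025,0.0325,-0.01,0,0,-0.027,0.5],[-0.025,0.0325,-0.01,0,0,-0.027,0.5]],
  ],
)

```text
clock: 14.95
eef_pos: [414.4, 228.7, 82.6]
tcp_rot: [3.14, -0.001, 1.395]
contact_force: [0.2, -0.3, 1.1]
opening: 0.748
grasp_force: 0.0
```

Call:
send_rows(
  moves=[
    [[0,0,0,0,0,0,0.5],[0,0,0,0,0,0,0.5],[0,0,0,0,0,0,0.5]],
  ],
)

```text
clock: 15.25
eef_pos: [415.9, 227.1, 82.5]
tcp_rot: [3.14, -0.001, 1.397]
contact_force: [0.6, 0.7, 1.1]
opening: 0.751
grasp_force: 0.0
```

```bash
python3 look.py g6.png 414.8 226 1.396
```

```text
[416.  226.8  82.4] [ 3.140e+00 -1.000e-03  1.396e+00] 0.75
[array([415.231, 226.147,   1.399]), np.float64(1.376)]
[array([415.139, 225.478,   1.4  ,  11.301]), np.float64(0.348)]
```

Call:
send_rows(
  moves=[
    [[-0.0008,-0.001,-0.018,0,0,0.003,0.5],[0,0,-0.018,0,0,0,0.5],[0,0,-0.015,0,0,0,0.5],[0,0,-0.007,0,0,0,0.5],[0,0,0,0,0,0,0.5],[0,0,0,0,0,0,0],[0,0,0,0,0,0,-0.2],[0,0,0,0,0,0,-0.4],[0,0,0,0,0,0,-0.4],[0,0,0,0,0,0,-0.4]],
  ],
)

```text
clock: 16.3
eef_pos: [414.7, 226.3, 24.6]
tcp_rot: [3.14, -0.001, 1.4]
contact_force: [0.2, -4.0, 8.4]
opening: 0.569
grasp_force: 42.2
```

Call:
send_rows(
  moves=[
    [[0,0,0.02,0,0,0,-0.4],[0,0,0.03,0,0,0,-0.4],[0.0331,-0.0221,0.01,0,0,0.038,-0.4],[0.0331,-0.0221,0,0,0,0.038,-0.4],[0.0331,-0.0221,0,0,0,0.038,-0.4],[0.0331,-0.0221,0,0,0,0.038,-0.4],[0.0331,-0.0221,0,0,0,0.038,-0.4],[0.0331,-0.0221,0,0,0,0.038,-0.4],[0.0331,-0.0221,0,0,0,0.038,-0.4],[0,0,0,0,0,0,-0.4]],
  ],
)

```text
clock: 17.3
eef_pos: [650.1, 69.0, 84.4]
tcp_rot: [3.137, 0.001, 1.664]
contact_force: [0.6, 0.1, -1.9]
opening: 0.566
grasp_force: 42.5
```

Call:
send_rows(
  moves=[
    [[0,0,-0.01,0,0,0,-0.4],[0,0,-0.015,0,0,0,-0.4],[0,0,-0.008,0,0,0,-0.4],[0,0,0,0,0,0,-0.4],[0,0,0,0,0,0,-0.4],[0,0,0,0,0,0,-0.4]],
  ],
)

```text
clock: 17.9
eef_pos: [645.9, 71.9, 51.1]
tcp_rot: [3.141, 0.0, 1.666]
contact_force: [0.0, 0.5, -0.6]
opening: 0.571
grasp_force: 42.5
```

```bash
python3 look.py g7.png 647 71 1.668 26
```

```text
[646.   71.8  51.3] [ 3.141 -0.     1.666] 0.57
[array([644.923,  72.241,   1.667]), np.float64(1.006)]
[array([644.953,  71.858,   1.667,  14.12 ]), np.float64(0.434)]
```

Call:
send_rows(
  moves=[
    [[0.002,-0.0009,0,0,0,0,-0.4],[0,0,-0.003,0,0,0,-0.4],[0,0,-0.005,0,0,0,-0.4],[0,0,-0.004,0,0,0,-0.4],[0,0,-0.002,0,0,0,-0.4],[0,0,0,0,0,0,-0.4]],
  ],
)

```text
clock: 18.55
eef_pos: [647.4, 70.6, 36.7]
tcp_rot: [-3.141, 0.0, 1.666]
contact_force: [-2.4, -0.5, 2.4]
opening: 0.565
grasp_force: 42.9
```

Call:
send_rows(
  moves=[
    [[0,0,0,0,0,0,-0.2],[0,0,0,0,0,0,0],[0,0,0,0,0,0,0.4],[0,0,0.01,0,0,0,0.5],[0,0,0.03,0,0,0,0.5],[0,0,0.03,0,0,0,0.5]],
  ],
)

```text
clock: 19.15
eef_pos: [647.6, 70.7, 107.6]
tcp_rot: [-3.141, -0.0, 1.666]
contact_force: [0.9, -0.4, 0.8]
opening: 0.751
grasp_force: 0.0
```

Call:
send_rows(
  moves=[
    [[-0.0155,0.0301,0,0,0,0.0139,0.5],[-0.0155,0.0301,0,0,0,0.0139,0.5],[-0.0155,0.0301,0,0,0,0.0139,0.5],[-0.0155,0.0301,0,0,0,0.0139,0.5],[-0.0155,0.0301,0,0,0,0.0139,0.5],[-0.0155,0.0301,0,0,0,0.0139,0.5],[-0.0155,0.0301,0,0,0,0.0139,0.5],[-0.0155,0.0301,-0.005,0,0,0.0139,0.5],[-0.0155,0.0301,-0.01,0,0,0.0139,0.5],[-0.0155,0.0301,-0.01,0,0,0.0139,0.5]],
  ],
)

```text
clock: 20.15
eef_pos: [492.6, 373.3, 82.6]
tcp_rot: [3.14, -0.001, 1.805]
contact_force: [-0.1, 0.5, -0.5]
opening: 0.751
grasp_force: 0.0
```

Call:
send_rows(
  moves=[
    [[0,0,0,0,0,0,0.5],[0,0,0,0,0,0,0.5],[0,0,0,0,0,0,0.5]],
  ],
)

```text
clock: 20.45
eef_pos: [493.4, 371.3, 82.4]
tcp_rot: [3.141, -0.0, 1.804]
contact_force: [0.7, 0.3, 0.3]
opening: 0.752
grasp_force: 0.0
```

```bash
python3 look.py g8.png 492 373 1.807
```

```text
[493.6 371.   82.4] [ 3.141 -0.     1.804] 0.75
[array([492.415, 374.801,   1.784]), np.float64(1.148)]
[array([492.605, 374.131,   1.785,  11.97 ]), np.float64(0.356)]
```

Call:
send_rows(
  moves=[
    [[-0.0011,0.0034,-0.018,0,0,-0.019,0.5],[0,0,-0.018,0,0,0,0.5],[0,0,-0.015,0,0,0,0.5],[0,0,-0.007,0,0,0,0.5],[0,0,0,0,0,0,0.5],[0,0,0,0,0,0,0],[0,0,0,0,0,0,-0.2],[0,0,0,0,0,0,-0.4],[0,0,0,0,0,0,-0.4],[0,0,0,0,0,0,-0.4]],
  ],
)

```text
clock: 21.5
eef_pos: [492.2, 375.4, 24.5]
tcp_rot: [3.14, -0.0, 1.786]
contact_force: [0.4, -1.4, 6.5]
opening: 0.569
grasp_force: 42.2
```

Call:
send_rows(
  moves=[
    [[0,0,0.02,0,0,0,-0.4],[0,0,0.03,0,0,0,-0.4],[0.021,-0.0312,0.01,0,0,-0.0167,-0.4],[0.021,-0.0312,0,0,0,-0.0167,-0.4],[0.021,-0.0312,0,0,0,-0.0167,-0.4],[0.021,-0.0312,0,0,0,-0.0167,-0.4],[0.021,-0.0312,0,0,0,-0.0167,-0.4],[0.021,-0.0312,0,0,0,-0.0167,-0.4],[0.021,-0.0312,0,0,0,-0.0167,-0.4],[0,0,0,0,0,0,-0.4]],
  ],
)

```text
clock: 22.5
eef_pos: [640.9, 153.1, 83.8]
tcp_rot: [3.14, 0.001, 1.665]
contact_force: [0.4, 1.1, -1.0]
opening: 0.571
grasp_force: 42.1
```

Call:
send_rows(
  moves=[
    [[0,0,-0.01,0,0,0,-0.4],[0,0,-0.015,0,0,0,-0.4],[0,0,-0.008,0,0,0,-0.4],[0,0,0,0,0,0,-0.4],[0,0,0,0,0,0,-0.4],[0,0,0,0,0,0,-0.4]],
  ],
)

```text
clock: 23.1
eef_pos: [638.8, 157.2, 51.1]
tcp_rot: [3.141, -0.0, 1.67]
contact_force: [1.1, 0.5, -1.3]
opening: 0.567
grasp_force: 42.0
```

```bash
python3 look.py g9.png 639 156 1.668 26
```

```text
[638.9 157.1  51.2] [ 3.141 -0.     1.669] 0.57
[array([637.967, 156.197,   1.671]), np.float64(1.09)]
[array([638.01 , 155.772,   1.672,  14.033]), np.float64(0.513)]
```

Call:
send_rows(
  moves=[
    [[0.0008,-0.0003,0,0,0,0,-0.4],[0,0,-0.003,0,0,0,-0.4],[0,0,-0.005,0,0,0,-0.4],[0,0,-0.004,0,0,0,-0.4],[0,0,-0.002,0,0,0,-0.4],[0,0,0,0,0,0,-0.4]],
  ],
)

```text
clock: 23.75
eef_pos: [639.3, 156.3, 36.6]
tcp_rot: [-3.141, 0.0, 1.669]
contact_force: [-0.4, -0.2, 0.2]
opening: 0.568
grasp_force: 42.2
```

Call:
send_rows(
  moves=[
    [[0,0,0,0,0,0,-0.2],[0,0,0,0,0,0,0],[0,0,0,0,0,0,0.4],[0,0,0.01,0,0,0,0.5],[0,0,0.03,0,0,0,0.5],[0,-0.01,0.04,0,0,0,1],[0,-0.02,0.04,0,0,0,1],[0,-0.02,0.04,0,0,0,1],[0,-0.02,0.04,0,0,0,1],[0,0,0.04,0,0,0,1]],
  ],
)

```text
clock: 24.75
eef_pos: [639.2, 84.1, 279.6]
tcp_rot: [3.141, 0.001, 1.667]
contact_force: [0.0, 0.2, -0.9]
opening: 0.995
grasp_force: 0.0
```

Call:
send_rows(
  moves=[
    [[0,0,0,0,0,0,1],[0,0,0,0,0,0,1],[0,0,0,0,0,0,1]],
  ],
)

```text
clock: 25.05
eef_pos: [638.8, 86.4, 276.0]
tcp_rot: [-3.14, -0.0, 1.669]
contact_force: [0.4, -0.7, -0.3]
opening: 1.002
grasp_force: 0.0
```

```bash
python3 - <<'E'
from h import *
s=sense();print(s['eef_pos'].round(1),s['tcp_rot'].round(3))
im,c=grab('wrist','v1.png');np.savez('v1.npz',im=im,K=c[0],R=c[1],t=c[2])
p,e=fit_panel([(im,c)],[615,25,.097]);print(p.round(3),e)
v2,v3=load('w2.npz'),load('w3.npz')
print('joint',fit_panel([v2,v3,(im,c)],[615,25,.097]),fit_panel([v2,v3,(im,c)],[615,25,.097],free=True))
for i in range(4):
    w=P2w([614.9,25,.097],[37,127.5-85*i],12)[0]
    try:print(i,w.round(1),fit_tile([(im,c)],[w[0],w[1],1.668],z0=12))
    except Exception as x:print(i,x)
E
```

```text
[638.8  86.4 276. ] [-3.14  -0.     1.669]
[6.14995e+02 2.54660e+01 9.70000e-02] 0.46209526536199175
joint (array([6.15103620e+02, 2.49408310e+01, 9.71797792e-02]), np.float64(0.5064710481844499)) (array([ 6.15462261e+02,  2.46200794e+01,  9.71981636e-02, -6.52228330e+01,
        1.63778204e+02,  1.88515437e+01]), np.float64(0.3732939371383427))
0 [639.4 155.5  12. ] (array([637.70148413, 156.39617553,   1.66730064]), np.float64(0.3497594646663191))
1 [647.6  70.9  12. ] (array([646.03505535,  70.80219348,   1.66623418]), np.float64(0.6058670768622553))
2 [655.8 -13.7  12. ] (array([654.83888978, -13.9664762 ,   1.6657203 ]), np.float64(0.8242741131643984))
3 [664.1 -98.3  12. ] (array([663.69959109, -99.25607626,   1.66515508]), np.float64(1.3171795579697647))
```

View pics/v1.png

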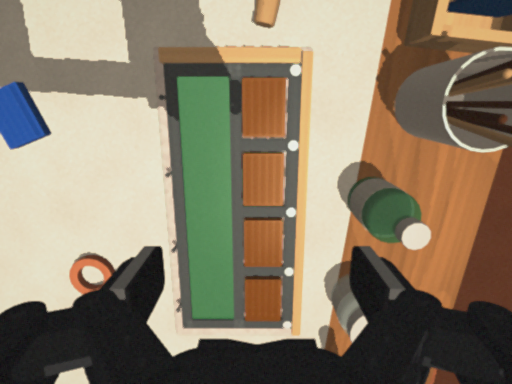

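All four tiles lie flat in the cells, at (264,107), (264,178), (264,243) and (264,298). The joint fit gives a came top height of 18.9 mm, which matches. Next I measure the hanging fid.

Call:
send_rows(
  moves=[
    [[-0.0091,-0.0347,0.002,0,0,-0.139,1],[-0.0091,-0.0347,0.002,0,0,-0.139,1],[-0.0091,-0.0347,0.002,0,0,-0.139,1],[-0.0091,-0.0347,0.002,0,0,-0.139,1],[-0.0091,-0.0347,0.002,0,0,-0.139,1],[-0.0091,-0.0347,0.002,0,0,-0.139,1],[-0.0091,-0.0347,0.002,0,0,-0.139,1],[-0.0091,-0.0347,0.002,0,0,-0.139,1],[-0.0091,-0.0347,0.002,0,0,-0.139,1],[-0.0091,-0.0347,0.002,0,0,-0.139,1]],
  ],
)

```text
clock: 26.1
eef_pos: [547.5, -261.5, 295.3]
tcp_rot: [-3.14, 0.002, 0.274]
contact_force: [0.6, -0.7, 0.1]
opening: 1.003
grasp_force: 0.0
```

Call:
send_rows(
  moves=[
    [[-0.009,-0.0347,0.002,0,0,-0.139,1],[-0.009,-0.0347,0.002,0,0,-0.139,1],[0,0,0,0,0,0,1],[0,0,0,0,0,0,1],[0,0,0,0,0,0,1]],
  ],
)

```text
clock: 26.6
eef_pos: [530.4, -328.9, 299.8]
tcp_rot: [-3.14, 0.001, 0.003]
contact_force: [-0.4, 0.3, -0.8]
opening: 0.996
grasp_force: 0.0
```

```bash
python3 - <<'E'
from h import *
s=sense();print(s['eef_pos'].round(1),s['tcp_rot'].round(3),s['qpos'].round(2))
im,c=grab('wrist');np.savez('f1.npz',im=im,K=c[0],R=c[1],t=c[2])
a,ca=grab('scene');np.savez('fs.npz',im=a,K=ca[0],R=ca[1],t=ca[2])
u=proj(c,[618,-379,240])[0];v=proj(ca,[618,-379,200])[0];print(u,v)
A=im[0:220,250:512];B=a[190:330,110:230]
B=cv2.resize(B,None,fx=4,fy=4,interpolation=cv2.INTER_CUBIC)
cv2.imwrite('pics/f1.png',cv2.resize(A,None,fx=2.5,fy=2.5,interpolation=cv2.INTER_CUBIC));cv2.imwrite('pics/f2.png',B)
E
```

```text
[ 530.4 -328.9  299.8] [-3.14e+00  1.00e-03  3.00e-03] [-0.56  0.31  1.58  0.    1.25  1.01]
[351.59538433  69.59372361] [150.09942073 239.93893622]
```

View pics/f1.png

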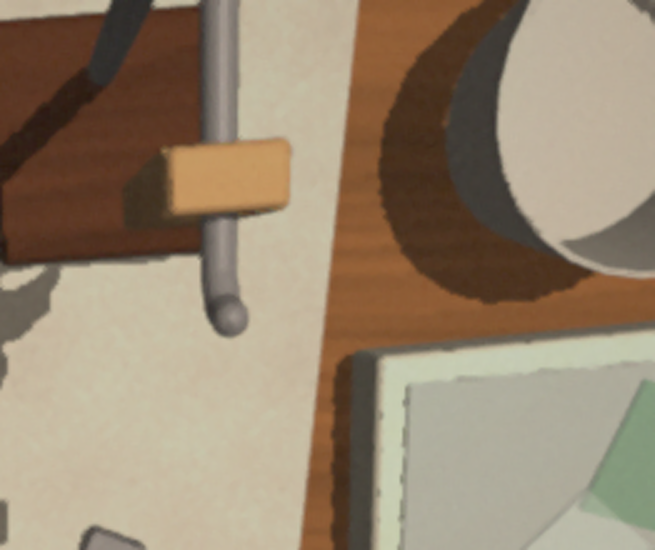

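View pics/f2.png

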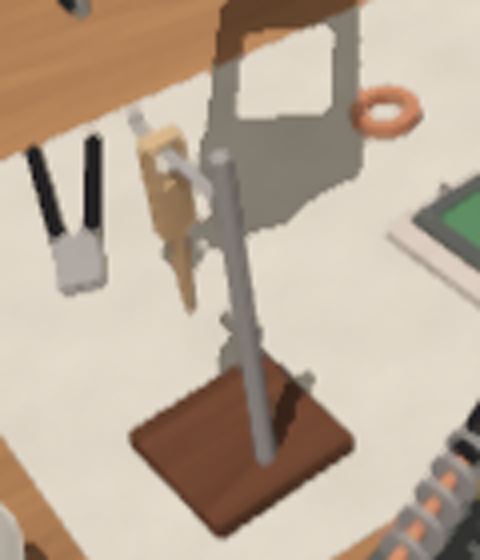

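The wrist view shows the fid's top face centred at crop (228,178), i.e. px (341,71). The hook's upturned end is at (230,317), i.e. (342,127), and the bar runs up the image. The scene crop shows the fid top at (165,132), the hook end at (136,112) and the post top at (220,155).

```bash
python3 - <<'E'
from h import *
_,c=load('f1.npz');_,s=load('fs.npz')
def tri(u,v):
    P=[np.asarray(k[0])@np.c_[k[1],k[2]] for k in(c,s)]
    X=cv2.triangulatePoints(P[0],P[1],np.array(u,float).reshape(2,1),np.array(v,float).reshape(2,1)).ravel();X=X[:3]/X[3]
    return X.round(1),(proj(c,X)[0]-u).round(1)
f=lambda x,y:(250+x/2.5-.3,y/2.5-.3)
g=lambda x,y:(110+x/4-.4,190+y/4-.4)
print('fid top',tri(f(228,178),g(163,133)),'hook end',tri(f(231,313),g(136,112)))
w=lambda u,z:onz(c,u,z)[0].round(1)
print('fidtop@250',w(f(228,178),250),'corners',[w(f(*q),250) for q in((165,150),(290,140),(290,207),(168,218))])
print('hook end@254',w(f(231,313),254),'bar@240',w(f(219,10),240),w(f(220,120),240),w(f(222,245),240))
print('base NR corner',w(f(205,252),18),'NL',w(f(5,264),18), 'post top',onz(s,g(220,154),262))
E
```

```text
fid top (array([ 616.7, -370.4,  249.4]), array([-0.9, -0.6])) hook end (array([ 589. , -373.5,  250.2]), array([0.1, 0.1]))
fidtop@250 [ 616.3 -370.7  250. ] corners [array([ 621.7, -357.4,  250. ]), array([ 623.6, -382.8,  250. ]), array([ 610.7, -384.1,  250. ]), array([ 608.4, -358.7,  250. ])]
hook end@254 [ 589.2 -372.4  254. ] bar@240 [ 649.9 -368.8  240. ] [ 629.  -370.6  240. ] [ 603.3 -372.9  240. ]
base NR corner [ 604.9 -419.4   18. ] NL [ 598.8 -320.3   18. ] post top [[ 670.43824757 -359.8490214   262.        ]]
```

Call:
send_rows(
  moves=[
    [[0.0214,-0.0104,0,0,0,0.021,0.4],[0.0214,-0.0104,0,0,0,0.021,0.4],[0.0214,-0.0104,0,0,0,0.021,0.4],[0.0214,-0.0105,0,0,0,0.021,0.4],[0,0,0,0,0,0,0.4],[0,0,0,0,0,0,0.4],[0,0,0,0,0,0,0.4],[0,0,-0.02,0,0,0,0.4],[0,0,0,0,0,0,0.4],[0,0,0,0,0,0,0.4]],
  ],
)

```text
clock: 27.7
eef_pos: [615.4, -371.3, 280.9]
tcp_rot: [-3.141, 0.001, 0.085]
contact_force: [0.0, 0.1, -0.3]
opening: 0.701
grasp_force: 0.0
```

```bash
python3 - <<'E'
from h import *
s=sense();print(s['eef_pos'].round(1),s['tcp_rot'].round(3))
im,c=grab('wrist');np.savez('f2.npz',im=im,K=c[0],R=c[1],t=c[2])
h=cv2.cvtColor(im,cv2.COLOR_BGR2HSV);u=proj(c,[616,-370.6,250])[0];print(u)
cv2.imwrite('pics/f3.png',im)
E
```

```text
[ 615.4 -371.3  280.9] [-3.141e+00  1.000e-03  8.500e-02]
[258.33675563 237.60321667]
```

View pics/f3.png

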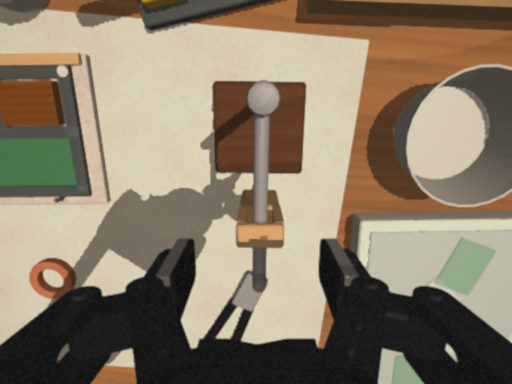

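The overhead view shows the fid's top face centred at about (260,239), the prediction being (258,238). The bar is between the fingers and the post at (264,97) is clear. I descend and grip.

Call:
send_rows(
  moves=[
    [[0.0006,0.0003,-0.02,0,0,0.002,0.4],[0,0,-0.02,0,0,0,0.4],[0,0,-0.02,0,0,0,0.4],[0,0,-0.012,0,0,0,0.4],[0,0,-0.003,0,0,0,0.4],[0,0,0,0,0,0,0.4],[0,0,0,0,0,0,0],[0,0,0,0,0,0,-0.2],[0,0,0,0,0,0,-0.3],[0,0,0,0,0,0,-0.5]],
  ],
  grip_force=40,
)

```text
clock: 28.75
eef_pos: [617.0, -371.7, 206.6]
tcp_rot: [3.141, -0.001, 0.087]
contact_force: [-0.2, 0.0, 2.7]
opening: 0.301
grasp_force: 31.5
```

Call:
send_rows(
  moves=[
    [[0,0,0,0,0,0,-0.8],[0,0,0,0,0,0,-0.8],[0,0,0,0,0,0,-0.8],[0,0,0,0,0,0,-0.8],[0,0,0,0,0,0,-0.8]],
  ],
)

```text
clock: 29.25
eef_pos: [617.0, -371.7, 206.6]
tcp_rot: [3.141, -0.001, 0.087]
contact_force: [-0.9, 0.5, 6.7]
opening: 0.297
grasp_force: 31.8
```

Call:
send_rows(
  moves=[
    [[0,0,0.004,0,0,0,-0.8],[0,0,0.004,0,0,0,-0.8],[0,0,0.004,0,0,0,-0.8],[0,0,0.003,0,0,0,-0.8],[0,0,0,0,0,0,-0.8],[0,0,0,0,0,0,-0.8],[0,0,0,0,0,0,-0.8]],
  ],
  grip_force=60,
)

```text
clock: 29.95
eef_pos: [616.5, -371.4, 220.6]
tcp_rot: [-3.141, 0.0, 0.087]
contact_force: [-1.3, -0.7, -0.7]
opening: 0.298
grasp_force: 50.6
```

Call:
send_rows(
  moves=[
    [[-0.01,-0.0009,0.0005,0,0,0,-0.8],[-0.01,-0.0009,0,0,0,0,-0.8],[-0.01,-0.0009,0,0,0,0,-0.8],[-0.01,-0.0009,0,0,0,0,-0.8],[-0.01,-0.0009,0,0,0,0,-0.8],[-0.01,-0.0009,0,0,0,0,-0.8],[-0.01,-0.0009,0,0,0,0,-0.8],[-0.005,0,0,0,0,0,-0.8],[0,0,0,0,0,0,-0.8],[0,0,0,0,0,0,-0.8]],
  ],
)

```text
clock: 30.95
eef_pos: [541.9, -377.8, 221.4]
tcp_rot: [3.141, -0.0, 0.087]
contact_force: [0.4, 0.1, -1.3]
opening: 0.297
grasp_force: 50.6
```

```bash
python3 - <<'E'
from h import *
s=sense();print(s['eef_pos'].round(1),s['tcp_rot'].round(3))
a,ca=grab('scene')
m=s['eef_pos'];print(proj(ca,[m-[0,0,107],m,m+[0,0,44]]).round(1))
u=proj(ca,m)[0].astype(int)
cv2.imwrite('pics/f4.png',cv2.resize(a[u[1]-70:u[1]+90,u[0]-80:u[0]+80],None,fx=3.5,fy=3.5,interpolation=cv2.INTER_CUBIC)); print(u)
E
```

```text
[ 541.9 -377.8  221.4] [ 3.141 -0.     0.087]
[[141.3 249. ]
 [135.  218.2]
 [132.3 204.5]]
[135 218]
```

View pics/f4.png

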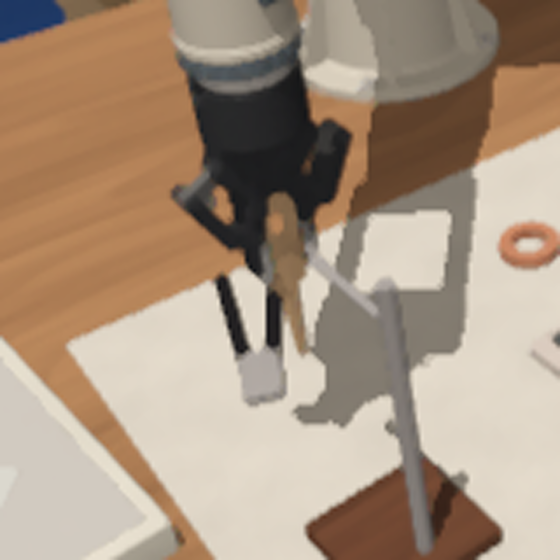

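The scene crop shows the fid upright in the gripper with its tip at (303,352), within 0.5 px of the prediction for a tip 107 mm below the TCP. I carry it to the seam start.

Call:
send_rows(
  moves=[
    [[0,0.03,0,0,0,0,-0.8],[0,0.045,0,0,0,0,-0.8],[0,0.046,0,0,0,0,-0.8],[0.005,0.047,0,0,0,0,-0.8],[0.007,0.047,0,0,0,0,-0.8],[0.007,0.047,0,0,0,0,-0.8],[0.007,0.047,0,0,0,0,-0.8],[0.007,0.047,0,0,0,0,-0.8],[0.007,0.047,0,0,0,0,-0.8],[0.007,0.047,0,0,0,0,-0.8]],
  ],
)

```text
clock: 32.0
eef_pos: [589.1, 74.6, 221.5]
tcp_rot: [-3.142, -0.001, 0.087]
contact_force: [1.0, 0.1, -1.2]
opening: 0.3
grasp_force: 50.8
```

Call:
send_rows(
  moves=[
    [[0.007,0.047,-0.02,0,0,0,-0.8],[0.006,0.04,-0.03,0,0,0,-0.8],[0.001,0.02,-0.024,0,0,0,-0.8],[0,0,0,0,0,0,-0.8],[0,0,0,0,0,0,-0.8],[0,0,0,0,0,0,-0.8]],
  ],
)

```text
clock: 32.6
eef_pos: [603.2, 176.9, 149.2]
tcp_rot: [-3.142, -0.001, 0.086]
contact_force: [-0.3, 0.7, -0.0]
opening: 0.294
grasp_force: 50.7
```

```bash
python3 - <<'E'
from h import *
s=sense();print(s['eef_pos'].round(1),s['tcp_rot'].round(3),s['contact_force'].round(1))
im,c=grab('wrist','r1.png');print('tip px',proj(c,s['eef_pos']-[0,0,107]),'seam0 px',proj(c,[602.5,179.4,19]))
print(fit_panel([(im,c)],[615.1,24.9,.097]))
E
```

```text
[603.2 176.9 149.2] [-3.142e+00 -1.000e-03  8.600e-02] [-0.3  0.7 -0. ]
tip px [[258.84366516 198.52766356]] seam0 px [[255.68241698 191.20737308]]
(array([6.16883419e+02, 6.63472889e+00, 9.46462221e-02]), np.float64(5.719675007044165))
```

View pics/r1.png

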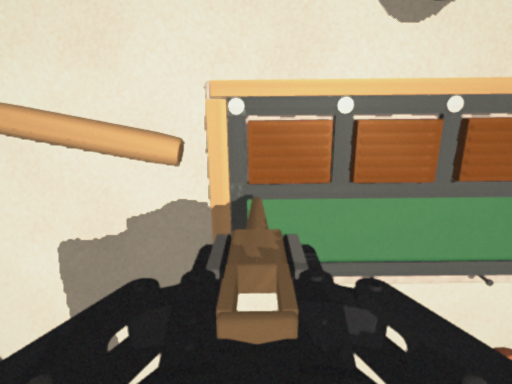

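The view shows the tip at about (257,196) over the long came's left end, with the came centre line at row 190. The numbers agree, so I lower it.

Call:
send_rows(
  moves=[
    [[-0.0008,0.0015,-0.005,0,0,0,-0.8],[0,0,-0.006,0,0,0,-0.8],[0,0,-0.005,0,0,0,-0.8],[0,0,-0.003,0,0,0,-0.8],[0,0,-0.001,0,0,0,-0.8],[0,0,0,0,0,0,-0.8],[0,0,0,0,0,0,-0.8]],
  ],
)

```text
clock: 33.35
eef_pos: [601.7, 179.1, 128.2]
tcp_rot: [-3.142, -0.0, 0.087]
contact_force: [-0.3, -0.2, -0.3]
opening: 0.301
grasp_force: 50.7
```

Call:
send_rows(
  moves=[
    [[0,0,-0.001,0,0,0,-0.8],[0,0,-0.0005,0,0,0,-0.8],[0,0,0,0,0,0,-0.8],[0,0,0,0,0,0,-0.8]],
  ],
)

```text
clock: 33.75
eef_pos: [601.6, 179.1, 126.6]
tcp_rot: [-3.142, -0.0, 0.087]
contact_force: [-0.3, -0.1, -0.7]
opening: 0.296
grasp_force: 50.7
```

Call:
send_rows(
  moves=[
    [[0,0,-0.0005,0,0,0,-0.8],[0,0,0,0,0,0,-0.8],[0,0,-0.0005,0,0,0,-0.8],[0,0,0,0,0,0,-0.8]],
  ],
)

```text
clock: 34.15
eef_pos: [601.7, 179.1, 125.7]
tcp_rot: [-3.142, -0.0, 0.087]
contact_force: [0.2, 0.4, -0.1]
opening: 0.296
grasp_force: 50.7
```

Call:
send_rows(
  moves=[
    [[0,0,-0.0005,0,0,0,-0.8],[0,0,0,0,0,0,-0.8],[0,0,0,0,0,0,-0.8]],
  ],
)

```text
clock: 34.45
eef_pos: [601.8, 179.1, 125.4]
tcp_rot: [-3.142, -0.0, 0.087]
contact_force: [-0.2, -0.9, 4.2]
opening: 0.295
grasp_force: 51.0
```

Call:
send_rows(
  moves=[
    [[0,0,-0.0003,0,0,0,-0.8],[0,0,0,0,0,0,-0.8],[0.0001,-0.001,0,0,0,0,-0.8],[0.0002,-0.002,0,0,0,0,-0.8],[0.0003,-0.003,0,0,0,0,-0.8],[0.0003,-0.003,0,0,0,0,-0.8],[0.0003,-0.003,0,0,0,0,-0.8],[0.0003,-0.003,0,0,0,0,-0.8],[0.0003,-0.003,0,0,0,0,-0.8],[0.0003,-0.003,0,0,0,0,-0.8]],
  ],
)

```text
clock: 35.45
eef_pos: [604.4, 158.9, 125.4]
tcp_rot: [-3.14, -0.002, 0.087]
contact_force: [0.6, 2.3, 5.2]
opening: 0.296
grasp_force: 51.2
```

Call:
send_rows(
  moves=[
    [[0.0003,-0.003,0,0,0,0,-0.8],[0.0003,-0.003,0,0,0,0,-0.8],[0.0003,-0.003,0,0,0,0,-0.8],[0.0003,-0.003,0,0,0,0,-0.8],[0.0003,-0.003,0,0,0,0,-0.8],[0.0003,-0.003,0,0,0,0,-0.8],[0.0003,-0.003,0,0,0,0,-0.8],[0.0003,-0.003,0,0,0,0,-0.8],[0.0003,-0.003,0,0,0,0,-0.8],[0.0003,-0.003,0,0,0,0,-0.8]],
  ],
)

```text
clock: 36.45
eef_pos: [607.4, 128.8, 125.4]
tcp_rot: [-3.14, -0.002, 0.086]
contact_force: [-0.7, 3.8, 4.9]
opening: 0.295
grasp_force: 51.2
```

Call:
send_rows(
  moves=[
    [[0.0003,-0.003,0,0,0,0,-0.8],[0.0003,-0.003,0,0,0,0,-0.8],[0.0003,-0.003,0,0,0,0,-0.8],[0.0003,-0.003,0,0,0,0,-0.8],[0.0003,-0.003,0,0,0,0,-0.8],[0.0003,-0.003,0,0,0,0,-0.8],[0.0003,-0.003,0,0,0,0,-0.8],[0.0003,-0.003,0,0,0,0,-0.8],[0.0003,-0.003,0,0,0,0,-0.8],[0.0003,-0.003,0,0,0,0,-0.8]],
  ],
)

```text
clock: 37.45
eef_pos: [610.4, 98.8, 125.4]
tcp_rot: [-3.14, -0.002, 0.087]
contact_force: [-0.7, 3.8, 5.7]
opening: 0.294
grasp_force: 51.2
```

```bash
cat > seam.py <<'E'
from h import *
s=sense();p=[615.1,24.9,.0972];d=s['eef_pos']-[p[0],p[1],0];c,sn=np.cos(p[2]),np.sin(p[2])
print('panel xy',round(d[0]*c+d[1]*sn,1),round(-d[0]*sn+d[1]*c,1),'z',s['eef_pos'][2].round(2),'F',s['contact_force'].round(1))
E
python3 seam.py
```

```text
panel xy 2.5 74.0 z 125.41 F [-0.7  3.8  5.7]
```

Call:
send_rows(
  moves=[
    [[0.0003,-0.003,0,0,0,0,-0.8],[0.0003,-0.003,0,0,0,0,-0.8],[0.0003,-0.003,0,0,0,0,-0.8],[0.0003,-0.003,0,0,0,0,-0.8],[0.0003,-0.003,0,0,0,0,-0.8],[0.0003,-0.003,0,0,0,0,-0.8],[0.0003,-0.003,0,0,0,0,-0.8],[0.0003,-0.003,0,0,0,0,-0.8],[0.0003,-0.003,0,0,0,0,-0.8],[0.0003,-0.003,0,0,0,0,-0.8]],
  ],
)

```text
clock: 38.45
eef_pos: [613.4, 68.8, 125.4]
tcp_rot: [-3.14, -0.002, 0.086]
contact_force: [-0.7, 4.1, 5.7]
opening: 0.297
grasp_force: 51.2
```

Call:
send_rows(
  moves=[
    [[0.0003,-0.003,0,0,0,0,-0.8],[0.0003,-0.003,0,0,0,0,-0.8],[0.0003,-0.003,0,0,0,0,-0.8],[0.0003,-0.003,0,0,0,0,-0.8],[0.0003,-0.003,0,0,0,0,-0.8],[0.0003,-0.003,0,0,0,0,-0.8],[0.0003,-0.003,0,0,0,0,-0.8],[0.0003,-0.003,0,0,0,0,-0.8],[0.0003,-0.003,0,0,0,0,-0.8],[0.0003,-0.003,0,0,0,0,-0.8]],
  ],
)

```text
clock: 39.45
eef_pos: [616.4, 38.8, 125.4]
tcp_rot: [-3.14, -0.002, 0.086]
contact_force: [-0.2, 3.8, 5.7]
opening: 0.298
grasp_force: 51.2
```

Call:
send_rows(
  moves=[
    [[0.0003,-0.003,0,0,0,0,-0.8],[0.0003,-0.003,0,0,0,0,-0.8],[0.0003,-0.003,0,0,0,0,-0.8],[0.0003,-0.003,0,0,0,0,-0.8],[0.0003,-0.003,0,0,0,0,-0.8],[0.0003,-0.003,0,0,0,0,-0.8],[0.0003,-0.003,0,0,0,0,-0.8],[0.0003,-0.003,0,0,0,0,-0.8],[0.0003,-0.003,0,0,0,0,-0.8],[0.0003,-0.003,0,0,0,0,-0.8]],
  ],
)

```text
clock: 40.45
eef_pos: [619.3, 8.7, 125.4]
tcp_rot: [-3.14, -0.002, 0.086]
contact_force: [-0.2, 3.9, 5.7]
opening: 0.298
grasp_force: 51.2
```

Call:
send_rows(
  moves=[
    [[0.0003,-0.003,0,0,0,0,-0.8],[0.0003,-0.003,0,0,0,0,-0.8],[0.0003,-0.003,0,0,0,0,-0.8],[0.0003,-0.003,0,0,0,0,-0.8],[0.0003,-0.003,0,0,0,0,-0.8],[0.0003,-0.003,0,0,0,0,-0.8],[0.0003,-0.003,0,0,0,0,-0.8],[0.0003,-0.003,0,0,0,0,-0.8],[0.0003,-0.003,0,0,0,0,-0.8],[0.0003,-0.003,0,0,0,0,-0.8]],
  ],
)

```text
clock: 41.45
eef_pos: [622.3, -21.2, 125.4]
tcp_rot: [-3.14, -0.002, 0.086]
contact_force: [-1.2, 2.9, 5.8]
opening: 0.296
grasp_force: 51.3
```

```bash
python3 seam.py
```

```text
panel xy 2.7 -46.6 z 125.38 F [-1.2  2.9  5.8]
```

Call:
send_rows(
  moves=[
    [[0.0003,-0.003,0,0,0,0,-0.8],[0.0003,-0.003,0,0,0,0,-0.8],[0.0003,-0.003,0,0,0,0,-0.8],[0.0003,-0.003,0,0,0,0,-0.8],[0.0003,-0.003,0,0,0,0,-0.8],[0.0003,-0.003,0,0,0,0,-0.8],[0.0003,-0.003,0,0,0,0,-0.8],[0.0003,-0.003,0,0,0,0,-0.8],[0.0003,-0.003,0,0,0,0,-0.8],[0.0003,-0.003,0,0,0,0,-0.8]],
  ],
)

```text
clock: 42.45
eef_pos: [625.3, -51.3, 125.4]
tcp_rot: [-3.14, -0.001, 0.086]
contact_force: [0.3, 2.9, 5.0]
opening: 0.296
grasp_force: 51.3
```

Call:
send_rows(
  moves=[
    [[0.0003,-0.003,0,0,0,0,-0.8],[0.0003,-0.003,0,0,0,0,-0.8],[0.0003,-0.003,0,0,0,0,-0.8],[0.0003,-0.003,0,0,0,0,-0.8],[0.0003,-0.003,0,0,0,0,-0.8],[0.0003,-0.003,0,0,0,0,-0.8],[0.0003,-0.003,0,0,0,0,-0.8],[0.0003,-0.003,0,0,0,0,-0.8],[0.0003,-0.003,0,0,0,0,-0.8],[0.0003,-0.003,0,0,0,0,-0.8]],
  ],
)

```text
clock: 43.45
eef_pos: [628.3, -81.2, 125.4]
tcp_rot: [-3.14, -0.001, 0.086]
contact_force: [-0.1, 4.7, 7.1]
opening: 0.296
grasp_force: 51.3
```

Call:
send_rows(
  moves=[
    [[0.0003,-0.003,0,0,0,0,-0.8],[0.0003,-0.003,0,0,0,0,-0.8],[0.0003,-0.003,0,0,0,0,-0.8],[0.0003,-0.003,0,0,0,0,-0.8],[0.0003,-0.003,0,0,0,0,-0.8],[0.0003,-0.003,0,0,0,0,-0.8],[0.0003,-0.003,0,0,0,0,-0.8],[0.0003,-0.003,0,0,0,0,-0.8],[0.0003,-0.003,0,0,0,0,-0.8],[0.0003,-0.003,0,0,0,0,-0.8]],
  ],
)

```text
clock: 44.45
eef_pos: [631.2, -111.2, 125.4]
tcp_rot: [-3.14, -0.001, 0.086]
contact_force: [0.5, 4.2, 6.9]
opening: 0.299
grasp_force: 51.3
```

Call:
send_rows(
  moves=[
    [[0.0003,-0.003,0,0,0,0,-0.8],[0.0003,-0.003,0,0,0,0,-0.8],[0.0003,-0.003,0,0,0,0,-0.8],[0.0003,-0.003,0,0,0,0,-0.8],[0.0003,-0.003,0,0,0,0,-0.8],[0.0003,-0.003,0,0,0,0,-0.8],[0.0002,-0.003,0,0,0,0,-0.8],[0.0002,-0.003,0,0,0,0,-0.8],[0.0002,-0.003,0,0,0,0,-0.8],[0,-0.002,0,0,0,0,-0.8]],
  ],
)

```text
clock: 45.45
eef_pos: [633.7, -140.4, 125.4]
tcp_rot: [-3.14, -0.001, 0.086]
contact_force: [-0.8, 4.5, 6.8]
opening: 0.295
grasp_force: 51.3
```

```bash
python3 seam.py
```

```text
panel xy 2.5 -166.3 z 125.35 F [-0.8  4.5  6.8]
```

Call:
send_rows(
  moves=[
    [[0.0002,-0.002,0,0,0,0,-0.8],[0,-0.001,0,0,0,0,-0.8],[0,0,0,0,0,0,-0.8],[-0.001,-0.0001,0,0,0,0,-0.8],[-0.002,-0.0002,0,0,0,0,-0.8],[-0.003,-0.0003,0,0,0,0,-0.8],[-0.003,-0.0003,0,0,0,0,-0.8],[-0.003,-0.0003,0,0,0,0,-0.8],[-0.003,-0.0003,0,0,0,0,-0.8],[-0.003,-0.0003,0,0,0,0,-0.8]],
  ],
)

```text
clock: 46.45
eef_pos: [616.1, -146.1, 125.4]
tcp_rot: [3.141, -0.002, 0.087]
contact_force: [4.0, 0.4, 5.2]
opening: 0.297
grasp_force: 51.2
```

```bash
python3 seam.py
```

```text
panel xy -15.6 -170.3 z 125.4 F [4.  0.4 5.2]
```

Call:
send_rows(
  moves=[
    [[-0.003,-0.0003,0,0,0,0,-0.8],[-0.003,-0.0003,0,0,0,0,-0.8],[-0.003,-0.0003,0,0,0,0,-0.8],[-0.003,-0.0003,0,0,0,0,-0.8],[-0.003,-0.0003,0,0,0,0,-0.8],[-0.003,-0.0003,0,0,0,0,-0.8],[-0.003,-0.0003,0,0,0,0,-0.8],[-0.003,-0.0003,0,0,0,0,-0.8],[-0.003,-0.0003,0,0,0,0,-0.8],[-0.003,-0.0003,0,0,0,0,-0.8]],
  ],
)

```text
clock: 47.45
eef_pos: [586.1, -149.1, 125.4]
tcp_rot: [3.141, -0.002, 0.087]
contact_force: [3.9, -0.5, 7.0]
opening: 0.301
grasp_force: 51.2
```

Call:
send_rows(
  moves=[
    [[-0.003,-0.0003,0,0,0,0,-0.8],[-0.003,-0.0003,0,0,0,0,-0.8],[-0.003,-0.0003,0,0,0,0,-0.8],[-0.003,-0.0003,0,0,0,0,-0.8],[-0.003,-0.0003,0,0,0,0,-0.8],[-0.003,-0.0003,0,0,0,0,-0.8],[-0.001,0,0,0,0,0,-0.8],[0,0,0,0,0,0,-0.8],[0,0,0,0,0,0,-0.8],[0,0,0,0,0,0,-0.8]],
  ],
)

```text
clock: 48.45
eef_pos: [566.7, -151.0, 125.3]
tcp_rot: [3.141, -0.001, 0.087]
contact_force: [2.0, 0.4, 7.3]
opening: 0.299
grasp_force: 51.2
```

```bash
python3 seam.py
```

```text
panel xy -65.2 -170.3 z 125.33 F [2.  0.4 7.3]
```

The whole seam is rubbed at 5–7 N. I take the fid back to the hook.

Call:
send_rows(
  moves=[
    [[0,0,0.006,0,0,0,-0.8],[0,0,0.02,0,0,0,-0.8],[0,0,0.03,0,0,0,-0.8],[-0.007,-0.03,0.03,0,0,0,-0.8],[-0.01,-0.04,0.01,0,0,0,-0.8],[-0.008,-0.045,0,0,0,0,-0.8],[0,-0.045,0,0,0,0,-0.8],[0,-0.04,0,0,0,0,-0.8],[0,-0.0268,0,0,0,0,-0.8],[0,0,0,0,0,0,-0.8]],
  ],
)

```text
clock: 49.45
eef_pos: [539.9, -380.4, 220.0]
tcp_rot: [3.142, 0.002, 0.084]
contact_force: [-0.5, 0.4, -0.0]
opening: 0.3
grasp_force: 51.5
```

Call:
send_rows(
  moves=[
    [[0,0,0,0,0,0,-0.8],[0,0,0,0,0,0,-0.8],[0,0,0,0,0,0,-0.8]],
  ],
)

```text
clock: 49.75
eef_pos: [541.2, -376.0, 220.7]
tcp_rot: [-3.141, 0.001, 0.088]
contact_force: [-1.3, -0.3, -0.5]
opening: 0.293
grasp_force: 51.5
```

Call:
send_rows(
  moves=[
    [[0.0005,-0.0008,0.0005,0,0,-0.001,-0.8],[0,0,0,0,0,0,-0.8],[0,0,0,0,0,0,-0.8],[0,0,0,0,0,0,-0.8]],
  ],
)

```text
clock: 50.15
eef_pos: [541.9, -378.0, 221.4]
tcp_rot: [3.142, -0.0, 0.086]
contact_force: [-0.2, -0.2, -0.6]
opening: 0.301
grasp_force: 51.5
```

Call:
send_rows(
  moves=[
    [[0.008,0.0007,0,0,0,0,-0.8],[0.01,0.0009,0,0,0,0,-0.8],[0.01,0.0009,0,0,0,0,-0.8],[0.01,0.0009,0,0,0,0,-0.8],[0.01,0.0008,0,0,0,0,-0.8],[0.01,0.0008,0,0,0,0,-0.8],[0.01,0.0008,0,0,0,0,-0.8],[0.0065,0.0006,0,0,0,0,-0.8],[0,0,0,0,0,0,-0.8],[0,0,0,0,0,0,-0.8]],
  ],
)

```text
clock: 51.15
eef_pos: [616.2, -371.7, 221.1]
tcp_rot: [-3.141, 0.0, 0.086]
contact_force: [-0.5, 0.5, -0.5]
opening: 0.298
grasp_force: 51.5
```

Call:
send_rows(
  moves=[
    [[0,0,-0.003,0,0,0,-0.8],[0,0,-0.004,0,0,0,-0.8],[0,0,-0.004,0,0,0,-0.8],[0,0,-0.002,0,0,0,-0.8],[0,0,0,0,0,0,-0.8],[0,0,0,0,0,0,-0.8]],
  ],
)

```text
clock: 51.75
eef_pos: [616.3, -371.8, 208.3]
tcp_rot: [-3.142, 0.0, 0.086]
contact_force: [-0.4, 0.3, -0.2]
opening: 0.301
grasp_force: 51.5
```

Call:
send_rows(
  moves=[
    [[0,0,-0.001,0,0,0,-0.8],[0,0,-0.0005,0,0,0,-0.8],[0,0,0,0,0,0,-0.8],[0,0,0,0,0,0,-0.8]],
  ],
  grip_force=20,
)

```text
clock: 52.15
eef_pos: [616.3, -371.7, 206.9]
tcp_rot: [3.142, -0.0, 0.086]
contact_force: [-0.7, 0.5, -0.2]
opening: 0.291
grasp_force: 51.5
```

Call:
send_rows(
  moves=[
    [[0,0,0,0,0,0,-0.3],[0,0,0,0,0,0,-0.1],[0,0,0,0,0,0,0.2],[0,0,0,0,0,0,0.4],[0,0,0,0,0,0,0.4],[0,0,0,0,0,0,0.4]],
  ],
)

```text
clock: 52.75
eef_pos: [616.3, -371.8, 206.8]
tcp_rot: [3.142, -0.0, 0.086]
contact_force: [-0.2, 0.3, 0.2]
opening: 0.699
grasp_force: 0.0
```

```bash
python3 - <<'E'
from h import *
s=sense();print(s['eef_pos'].round(1),s['contact_force'].round(1))
im,c=grab('wrist','e1.png');a,ca=grab('scene')
B=cv2.resize(a[180:340,90:230],(560,640))[:600];W=cv2.resize(im[100:300,150:360],(240,229))
cv2.imwrite('pics/e2.png',np.hstack([B,np.vstack([W,np.zeros((600-229,240,3),np.uint8)])]))
E
```

```text
[ 616.3 -371.8  206.8] [-0.2  0.3  0.2]
```

View pics/e2.png

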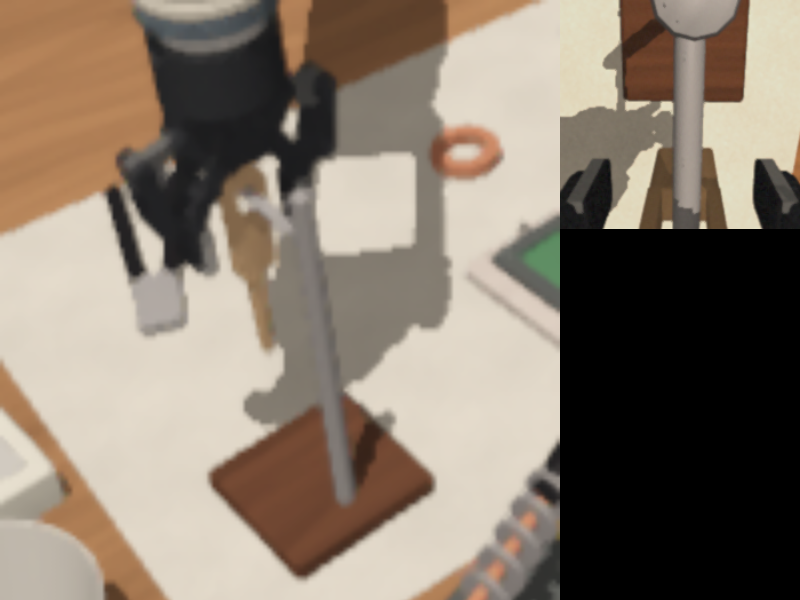

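The fid hangs upright on the bar (tip at (267,345)) with the fingers clear on both sides. I retreat upward, then check the tiles and the fid.

Call:
send_rows(
  moves=[
    [[0,0,0.01,0,0,0,0.4],[0,0,0.03,0,0,0,0.4],[0,0,0.04,0,0,0,0.4],[0,0,0.02,0,0,0,0.4],[-0.03,0.035,0,0,0,0,0.4],[-0.03,0.035,0,0,0,0,0.4],[-0.03,0.035,0,0,0,0,0.4],[0,0.035,0,0,0,0,0.4],[0,0.035,0,0,0,0,0.4],[0,0.035,0,0,0,0,0.4]],
  ],
)

```text
clock: 53.85
eef_pos: [526.1, -160.6, 308.0]
tcp_rot: [3.141, -0.001, 0.085]
contact_force: [0.8, 0.2, 0.3]
opening: 0.697
grasp_force: 0.0
```

Call:
send_rows(
  moves=[
    [[0,0.02,0,0,0,0,0.4],[0,0,0,0,0,0,0.4],[0,0,0,0,0,0,0.4],[0,0,0,0,0,0,0.4]],
  ],
)

```text
clock: 54.25
eef_pos: [526.5, -142.6, 307.2]
tcp_rot: [3.141, -0.0, 0.085]
contact_force: [-0.6, 0.5, -0.1]
opening: 0.698
grasp_force: 0.0
```

```bash
python3 - <<'E'
from h import *
s=sense();print(s['eef_pos'].round(1))
im,c=grab('wrist');a,ca=grab('scene')
for i in range(4):
    w=P2w([615.1,24.9,.0972],[37,127.5-85*i],12)[0]
    for n,(I,C) in dict(w=(im,c),s=(a,ca)).items():
        try:
            p,e=fit_tile([(I,C)],[w[0],w[1],1.668],z0=12);print(i,n,(p[:2]-w[:2]).round(1),p[2].round(3),e.round(2))
        except Exception as x:print(i,n,'err')
W=cv2.resize(im,(400,300));B=cv2.resize(a[150:350,90:350],(400,300))
cv2.imwrite('pics/e3.png',np.hstack([W,B]))
E
```

```text
[ 526.5 -142.6  307.2]
0 w [-0.9  2.9] 1.652 0.44
0 s [-276.4  636.7] 0.689 22.98
1 w [-1.1  1.8] 1.67 0.87
1 s [189.4 226.5] 1.741 108.04
2 w [-0.8  1.8] 1.661 0.8
2 s [  10.5 -363.4] 1.541 6.94
3 w [-0.6  1.6] 1.66 0.56
3 s [   2.2 -278.8] 1.538 6.95
```

View pics/e3.png

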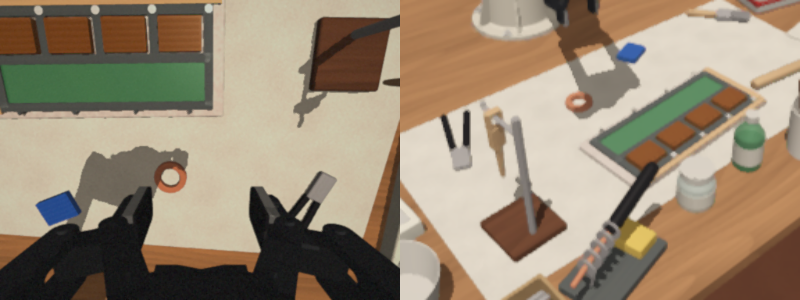

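All four tiles are seated, the fid hangs upright on its hook, and the bystanders are where they were. The gripper is clear, so I hand in.

```bash
python3 -c "from rig import sign_off; print(sign_off())"
```

```text
the job is handed in; nothing more can be done
None
```

The job is handed in, with no verdict shown: the last images show all four amber tiles flat in their own cells and the fid back on its hook, after I rubbed the whole seam at about 3 cm/s and 5–7 N.

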